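# Fetch a fixture block from the tilt-out bin for scanning

## Task

Tilt the bin that holds the orange fixture block forward on its bottom pivot, take the block out and set it gently upright inside the white ring of the scan turntable; only then push the orange guard along its rail fully shut, until its latch clicks and holds. Finish with both bins tipped back shut; never tilt out the bin with the steel roller, leave the roller in it, and leave the other things on the bench where they are.

Things in the scene. Friction and masses are not known exactly. Their poses are not given: they have to be found in the camera images.
- bin_bank: bank of two tilt-out bins side by side. Origin on the bench under the middle of the bins' pivot line; x to its back, y to its left, z up. Grey plinth 34 mm high; above it clear panels 5 mm thick: sides, middle, back, roof; x = 7 to 130 mm, y to +-153 mm, top 143 mm, roof's front edge at x = 24 mm. The bins close its front; a shut bin's contents are seen through the roof but not reachable
- left_bin (a joint): tilt of the left bin (pivot at y = +73 mm of the bank), rad: 0 shut, 0.75 fully out (stop); its top goes to the bank's -x and down. 0.4 kg, no spring, little friction: below about 0.5 rad it falls shut by itself, above it falls open and stays. Pressing on its floor when open tips it shut
- right_bin (a joint): tilt of the right bin (pivot at y = -73 mm of the bank), the same in every way
- left_hinge (a point): middle of the left bin's pivot axis (along y), 40 mm above the bench, fixed to the bank. Bin in its own frame (origin here, axes the bank's when shut, turning with the bin): blue front panel x = 0 to 6, up to z = 85 mm, 138 mm wide; floor top z = 5, x = 6 to 91 mm; back wall x = 91 to 95, up to z = 70 mm; side walls up to z = 70, 130 mm apart inside; open top
- right_hinge (a point): the same for the right bin, which is identical
- left_bar (a point): middle of the left bin's handle: round steel bar 8 mm thick, 90 mm long along y, at x = -36, z = 80 mm in the bin's frame; between bar and blue panel a 32 mm gap, open from above and below; 8 mm stays join its ends (y = +-45 mm) to the panel. Moves and turns with the bin
- right_bar (a point): the same for the right bin
- block: orange fixture block, the part wanted, 0.1 to 0.17 kg; 36 (x) by 32 (y) by 44 mm (z); slot along y in its top, 12 mm wide, 14 mm deep; dark bores in its x faces. Origin: centre of underside. Starts upright in one of the bins, y faces within 0.2 rad of facing the bin's side walls; when the bin is out it has slid against the blue panel and leans with the bin
- roller: polished steel roller standing in the other bin, 28 mm diameter, 35 mm high; origin at the centre of its underside. Not wanted
- turntable: round scan turntable, fixed: 190 mm diameter, black top 45 mm above the bench with a white ring of 60 mm radius. Origin on the bench under its axis, z up. At its -x side a rail along y (centre x = -125 mm, 30 mm wide, 16 mm high, y = -140 to +280 mm) carries the guard; a red post, 90 mm high, at y = -137 mm holds the latch's spring ball
- guard (a joint): travel of the guard to the turntable's -y, m: 0 open, 0.160 shut against its stop. Starts anywhere from 0.02 to 0.075. Friction about 1.5 N. From about 0.141 to 0.150 the latch's spring ball resists with 8 to 12 N; past that it clicks over and the force drops; push on to the stop, where the ball traps the guard. Let go before the click, it is not latched
- guard_post (a point): middle of the push face (+y face) of the black post at the guard's open end, 70 mm above the bench; axes as the turntable's; push it to -y. The face is 24 mm wide in x and reaches from 18 to 108 mm above the bench. From the post the guard, a translucent orange panel 6 mm thick, 190 mm long, 108 mm high, extends to -y
- spray: blue and white spray can, 52 mm diameter, 150 mm high, bystander; origin at the centre of its underside
- circuit_board: green circuit board 130 x 85 mm lying on the bench, bystander; origin at the centre of its underside
- screwdriver: red screwdriver, 170 mm long, lying on the bench, bystander
- ball_standard: white ball on a dark steel stem and foot, 56 mm diameter, 75 mm high, bystander; origin at the centre of its underside
- marker_cup: white plastic cup, 70 mm diameter, 50 mm high, bystander; origin at the centre of its underside

How it is judged:
By the outcome, as a careful person would: the job done as asked, in the order asked, and still so for the second after the job is handed in, with the robot touching nothing.
It also fails if it takes over 72 s, if anything falls off the work surface, if the arm or the gripper's body presses on something with over 40 N, if the wrist force passes 120 N, or if a joint passes its speed limit or range.

## Robot

A 7-joint arm with a two-finger parallel gripper is mounted at the origin on the work surface. World frame = base frame: x ahead of the robot, y to its left, z up, the work surface at z = 0. Lengths are in m, angles in rad, forces in N, time in s.
With the tool pointing down it reaches from about 0.4 to 0.85 m from the base axis. Payload 10.4 kg.
Tool frame: the origin (TCP) lies at the very end of the fingers, on their centre line; the grasp point (between the pads) lies 19 mm behind it (manip.grip_depth is the distance from the TCP to the grasp point, in m); z points along the fingers, y is the direction in which the jaws open and shut (so a half turn about z gives the same grasp; the last joint's range is limited). The gripper opens to 85 mm and grips with 20 to 120 N. Pads are 22 mm wide; open, the fingers measure 114 mm over their backs; the gripper's body (76 mm by 85 mm) begins 54 mm behind the grasp point. The pads swing forward as they close: fully open they stand 13 mm farther back than shut.
Start: joints at [-1.177, 0.332, -0.065, 1.46, 0.022, 1.35, -0.088], TCP at [0.253, 0.572, 0.231] pointing down, gripper open.
Joint ranges: [-2.6, 2.6], [-0.5, 2.12], [-1.47, 1.34], [0.16, 2.42], [-1.27, 4.41], [0.06, 2.06], [-2.6, 2.6]. Speed limits (rad/s): [2.22, 2.22, 2.79, 2.79, 3.14, 3.14, 3.14].

## Interface

Orientations are given as a unit quaternion [x, y, z, w].
In Python, from workcell import manip gives the robot as it stands.
- The arm moves only by the tool step_arm, never from a script. Its argument "motion" is a list of rows, each a list of 6 numbers: the shift along the tool's x, y, z in mm, then the turn, a rotation vector about the tool's x, y, z in degrees. A call has 1 to 20 rows; each row shifts and turns the pose as measured when the row begins, along the tool's axes as they then stand; what a row does not reach is not made up. A row lasts 1/8 s, in which the tool goes at most 62.5 mm and 10.7 degrees, less where a joint would pass 70% of its speed; a pose out of reach is approached as far as the arm can. A call with a gripper value outside its range is refused whole. "jaw" is the finger opening in mm, from 0 to 85.4, set as the call begins (left out, the last holds). The fingers move at their own pace and stop on an object; "force" is the grip in N (left out, the last holds). Time passes only in rows, so rows that do not move let the fingers close. It gives the time, the measured TCP pose, the force and the opening at its end, in the units of the state.
- manip.get_obs(): the state, without advancing time (a new reading comes with each control period).
- manip.camera(name): name is "side" or "top" or "wrist"; returns the picture (480x640x3 uint8, blue, green, red); there is no depth.
- manip.camera_info(name): a dict with "camera_matrix" (3x3 intrinsics, pixels), "R" (3x3) and "t" (3): a world point X has camera coordinates R X + t. Camera axes: x right, y down, z forward; pixel columns grow to the right and rows downward; lengths in m; the calibration is good to about 2 mm. The wrist camera is an equidistant fisheye: a pixel r from the principal point sees the ray r / f radians off the axis. A picture is of the moment at which its call begins: read the wrist's pose just before it. camera_info takes no time and is no camera call; for the wrist camera it gives the pose at the moment of the call.
- manip.hand_in(): hands the job in, once; it reports no verdict.
The state is a dict: "clock": time; "joint_pos": joint angles; "joint_velocities": joint speeds; "tau": joint torques, N m; "position": TCP position; "ee_rot": TCP orientation; "ft_force": force on the tool from outside, world axes, zero at the start; "torque": the same for the moment, N m; "grip_width": opening from 0.0 (shut) to 1.0 (fully open).
Only numpy, scipy, OpenCV 4.12 (cv2) and the standard library are available. Lean on these libraries where they do the work, as an engineer would, in place of code of your own. Each camera call takes 0.05 s, during which the arm holds its last target.

## Working session

There is one attempt and no reset: what is moved stays moved. The work goes in short steps, Python scripts to look and compute and a tool call to move; the robot and the scene stay as the last step left them, time stands still between calls to the robot, and variables do not carry over. Pictures are saved under pics/ and viewed, and the job is handed in when it is done.

Besides the shell and the picture viewer there is one more tool, called in YAML: its name, and indented under it one key for each argument. step_arm: Moves the arm, as the interface text tells. Its arguments: {"type":"object","properties":{"motion":{"type":"array"},"jaw":{"type":"number"},"force":{"type":"number"}},"required":["motion"]}

```bash
ls; mkdir -p pics
python3 - <<'E'
from workcell import manip
import cv2
print(manip.get_obs())
for n in ["side","top","wrist"]:
    i=manip.camera_info(n); print(n,i)
    cv2.imwrite(f"pics/a_{n}.png",manip.camera(n))
E
```

```text
pics
{'clock': 0.0, 'joint_pos': array([-1.17658385,  0.33286633, -0.06470815,  1.46094937,  0.02156544,
        1.34993227, -0.08851589]), 'joint_velocities': array([-0.00020784, -0.00022024,  0.000441  ,  0.00134336,  0.00076165,
        0.00019188,  0.00083193]), 'tau': array([-4.32818315e-04, -6.25446224e+01,  4.89083282e-02, -3.91610706e+01,
        1.62446470e-02,  9.86842933e-03, -3.01553530e-05]), 'position': array([0.25286248, 0.57113581, 0.23051558]), 'ee_rot': array([ 2.06898204e-01,  9.78362203e-01, -7.18230381e-04, -1.34785944e-04]), 'ft_force': array([-0.10466997,  0.2705683 , -0.52721851]), 'torque': array([ 0.01323249,  0.01944936, -0.05389751]), 'grip_width': 1.0008115677891423}
side {'camera_matrix': array([[503.79295497,   0.        , 319.96200852],
       [  0.        , 503.79295497, 234.9419852 ],
       [  0.        ,   0.        ,   1.        ]]), 'R': array([[ 0.71046594, -0.70371977, -0.00407953],
       [-0.4782044 , -0.47851948, -0.73643714],
       [ 0.51629324,  0.52516435, -0.67649368]]), 't': array([-0.40489134,  0.37179527,  1.32803623])}
top {'camera_matrix': array([[471.82810869,   0.        , 326.22881276],
       [  0.        , 471.82810869, 241.54628234],
       [  0.        ,   0.        ,   1.        ]]), 'R': array([[ 0.01365843, -0.999657  ,  0.02234578],
       [-0.98354012, -0.01745837, -0.17984448],
       [ 0.18017292, -0.01952158, -0.98344122]]), 't': array([-0.0080197 ,  0.61275622,  1.22380769])}
wrist {'camera_matrix': array([[371.64829954,   0.        , 319.55417601],
       [  0.        , 371.64829954, 244.86460983],
       [  0.        ,   0.        ,   1.        ]]), 'R': array([[ 0.40402056,  0.91474861, -0.00154124],
       [ 0.87152592, -0.38441733,  0.30441073],
       [ 0.27786681, -0.12433142, -0.95253962]]), 't': array([-0.62307202, -0.03936224,  0.38082262])}
```

View pics/a_side.png

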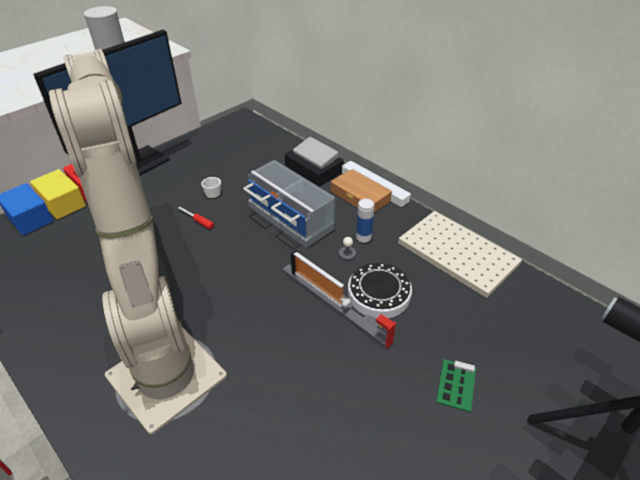

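View pics/a_top.png

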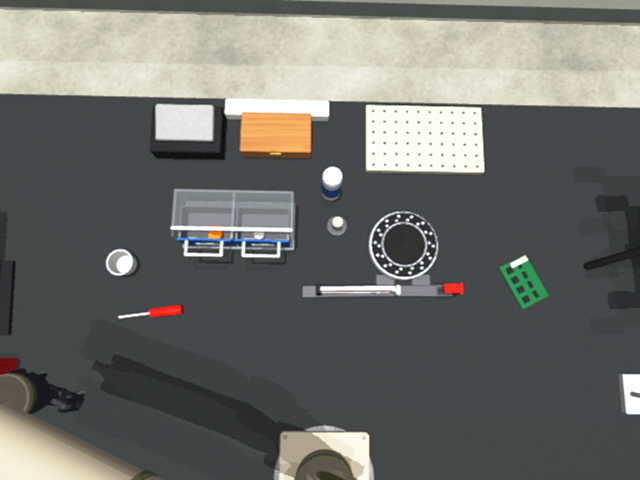

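View pics/a_wrist.png

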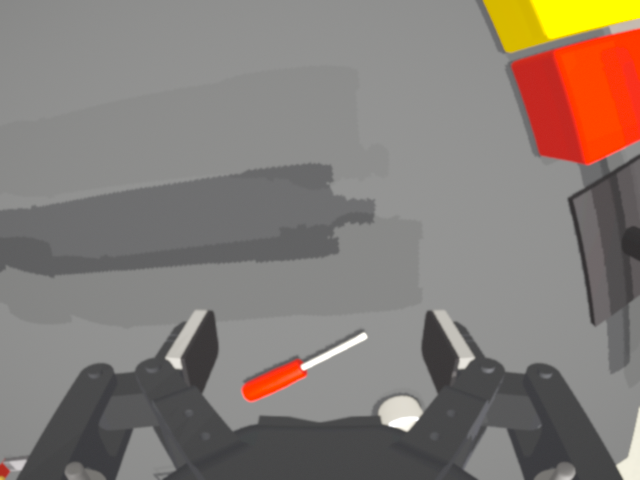

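The block (orange, about (215,235) in top) is in the left bin and the roller, about (259,235), is in the right one. I'll zoom in to measure.

Run:
```python
import cv2
t=cv2.imread("pics/a_top.png"); s=cv2.imread("pics/a_side.png")
cv2.imwrite("pics/b1.png",cv2.resize(t[180:275,160:310],None,fx=5,fy=5,interpolation=cv2.INTER_CUBIC))
cv2.imwrite("pics/b2.png",cv2.resize(t[200:305,295:475],None,fx=4.4,fy=4.4,interpolation=cv2.INTER_CUBIC))
cv2.imwrite("pics/b3.png",cv2.resize(s[150:350,230:420],None,fx=3,fy=3,interpolation=cv2.INTER_CUBIC))
```

```text
(no output)
```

View pics/b1.png

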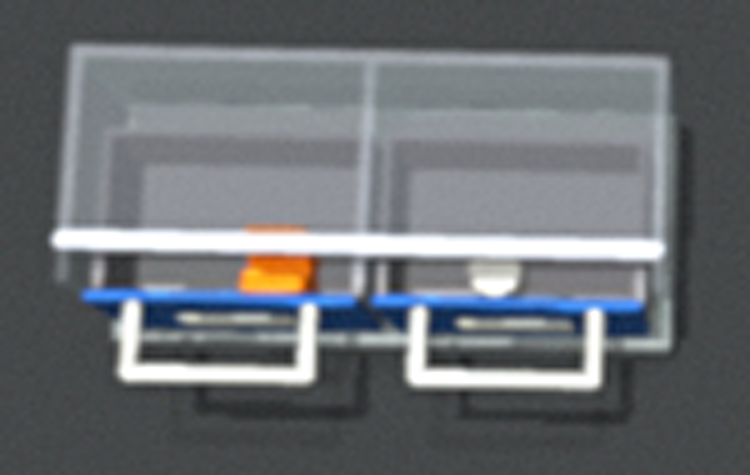

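View pics/b2.png

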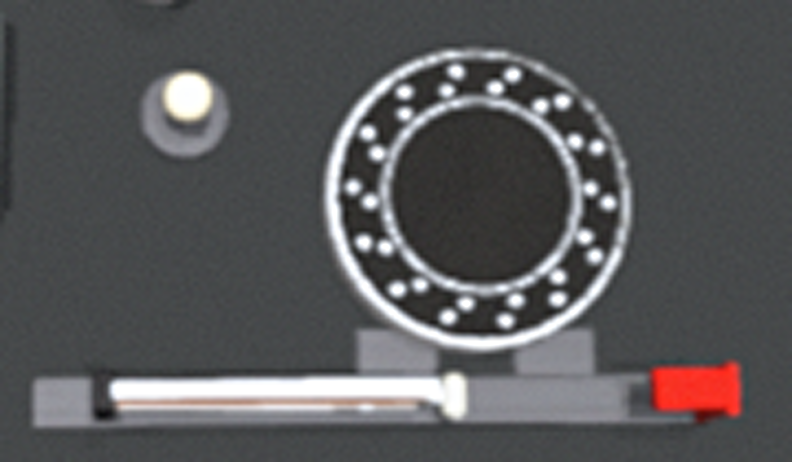

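View pics/b3.png

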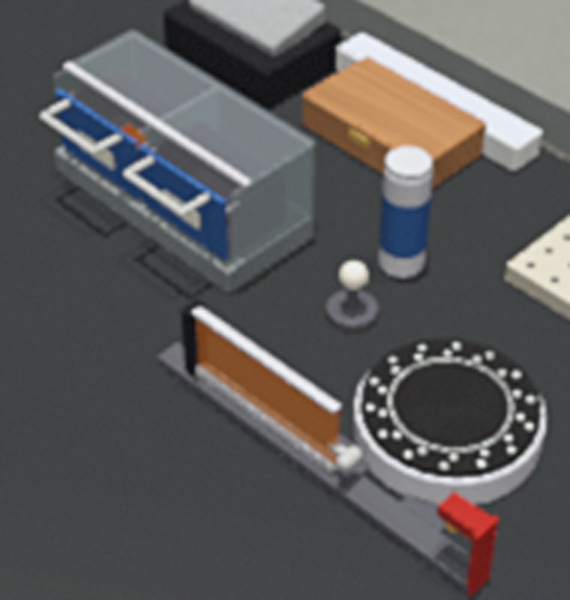

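```bash
cat > h.py <<'E'
import numpy as np
from workcell import manip
def ray(name,uv,z,info=None):
    i=info or manip.camera_info(name); K=i["camera_matrix"];R=i["R"];t=i["t"]
    if name=="wrist":
        d=np.array([(uv[0]-K[0,2]),(uv[1]-K[1,2])]);r=np.hypot(*d);th=r/K[0,0]
        v=np.array([*(d/max(r,1e-9)*np.sin(th)),np.cos(th)])
    else: v=np.linalg.solve(K,[uv[0],uv[1],1.])
    c=-R.T@t; w=R.T@v
    return c+w*(z-c[2])/w[2]
def proj(name,X,info=None):
    i=info or manip.camera_info(name);p=i["R"]@X+i["t"];q=i["camera_matrix"]@p;return q[:2]/q[2]
E
python3 - <<'E'
from h import *
np.set_printoptions(precision=4,suppress=True)
b1=lambda u,v:(160+u/5,180+v/5); b2=lambda u,v:(295+u/4.4,200+v/4.4); b3=lambda u,v:(230+u/3,150+v/3)
for n,c,uv,z in [("roofL","top",b1(55,240),.143),("roofR","top",b1(662,248),.143),("roofbackL","top",b1(75,45),.143),("roofbackR","top",b1(668,57),.143),
 ("lbar0","top",b1(126,374),.120),("lbar1","top",b1(315,378),.120),("rbar0","top",b1(411,381),.12),("rbar1","top",b1(602,383),.12),
 ("panelL0","top",b1(82,294),.125),("panelL1","top",b1(363,299),.125),("panelR0","top",b1(374,300),.125),("panelR1","top",b1(645,307),.125),
 ("roofL s","side",b3(65,67),.143),("roofR s","side",b3(248,183),.143),
 ("lbar0 s","side",b3(42,115),.12),("lbar1 s","side",b3(105,157),.12),
 ("ringC","top",b2(482,196),.045),("ringL","top",b2(384,196),.045),("ringR","top",b2(578,196),.045),("ringT","top",b2(482,100),.045),("ringB","top",b2(482,290),.045),
 ("ringC s","side",b3(450,404),.045),
 ("rail0","top",b2(34,403),.016),("red0","top",b2(652,388),.09),("red1","top",b2(740,390),.09),
 ("postL","top",b2(94,394),.108),("postR","top",b2(112,392),.108),("guardend","top",b2(440,390),.108),("post s","side",b3(183,313),.108),
 ("blockfront top","top",b1(278,280),.08)]:
    print(n,ray(c,uv,z))
E
```

```text
roofL [0.6245 0.3947 0.143 ]
roofR [0.626  0.0894 0.143 ]
roofbackL [0.7265 0.3919 0.143 ]
roofbackR [0.7263 0.089  0.143 ]
lbar0 [0.5604 0.361  0.12  ]
lbar1 [0.56   0.2653 0.12  ]
rbar0 [0.5593 0.2165 0.12  ]
rbar1 [0.5599 0.1193 0.12  ]
panelL0 [0.6004 0.3847 0.125 ]
panelL1 [0.6004 0.242  0.125 ]
panelR0 [0.6    0.2364 0.125 ]
panelR1 [0.5988 0.0982 0.125 ]
roofL s [0.6227 0.3912 0.143 ]
roofR s [0.6268 0.0896 0.143 ]
lbar0 s [0.5636 0.3633 0.12  ]
lbar1 s [0.5651 0.2537 0.12  ]
ringC [ 0.6102 -0.2135  0.045 ]
ringL [ 0.6091 -0.1522  0.045 ]
ringR [ 0.6113 -0.2736  0.045 ]
ringT [ 0.6715 -0.2145  0.045 ]
ringB [ 0.5512 -0.2125  0.045 ]
ringC s [ 0.6112 -0.2128  0.045 ]
rail0 [0.4795 0.0633 0.016 ]
red0 [ 0.4884 -0.3041  0.09  ]
red1 [ 0.4881 -0.3565  0.09  ]
postL [0.4783 0.0261 0.108 ]
postR [0.4797 0.0157 0.108 ]
guardend [ 0.4838 -0.1752  0.108 ]
post s [0.469  0.0207 0.108 ]
blockfront top [0.6181 0.2956 0.08  ]
```

```bash
cat >> h.py <<'E'
from scipy.spatial.transform import Rotation as Rn
def rot(yaw_y, pitch=0., roll=0.):
    """tool down, tool y at azimuth yaw_y deg (world); then turned about world y by pitch (deg): +pitch = tool z tips to... """
    a=np.radians(yaw_y); y=np.array([np.cos(a),np.sin(a),0]); z=np.array([0,0,-1.]); x=np.cross(y,z)
    R=Rn.from_matrix(np.stack([x,y,z],1))
    return Rn.from_rotvec([0,np.radians(pitch),0])*R
def plan(p,R,n,start=None,via=None):
    """print n rows of whole mm / half deg taking the tool from now to p,R"""
    if start is None:
        o=manip.get_obs(); p0=o["position"].copy(); R0=Rn.from_quat(o["ee_rot"])
    else: p0,R0=start
    p=np.array(p);rows=[];ps=p0.copy();Rs=R0
    tot=(R0.inv()*R).as_rotvec()
    for k in range(1,n+1):
        f=k/n
        pt=via(f) if via else p0+(p-p0)*f
        Rt=R0*Rn.from_rotvec(tot*f)
        s=np.round(Rs.inv().apply(pt-ps)*1000).astype(int)
        w=np.round((Rs.inv()*Rt).as_rotvec(degrees=True)*2)/2
        rows.append([int(q) for q in s]+[float(q) for q in w])
        ps=ps+Rs.apply(s/1000); Rs=Rs*Rn.from_rotvec(w,degrees=True)
    print(rows); print("end",ps.round(4))
    return ps,Rs
def st():
    o=manip.get_obs();R=Rn.from_quat(o["ee_rot"]).as_matrix()
    print(round(o["clock"],2),o["position"].round(4),"F",o["ft_force"].round(1),"g",round(o["grip_width"],3),"q",o["joint_pos"].round(2));print("x",R[:,0].round(3),"y",R[:,1].round(3),"z",R[:,2].round(3))
E
python3 - <<'E'
from h import *
plan([.563,.314,.20],rot(0),11)
E
```

```text
[[-35, -10, 3, -0.0, 0.0, 6.0], [-36, -6, 3, -0.0, 0.0, 6.0], [-37, -3, 2, -0.0, 0.0, 6.0], [-36, 2, 3, -0.0, 0.0, 6.0], [-37, 5, 3, -0.0, 0.0, 6.0], [-35, 9, 3, -0.0, 0.0, 6.0], [-35, 13, 3, -0.0, 0.0, 6.0], [-32, 16, 2, -0.0, 0.0, 6.0], [-31, 19, 3, -0.0, 0.0, 6.0], [-29, 23, 3, -0.0, 0.0, 6.0], [-26, 26, 3, -0.0, 0.0, 6.0]]
end [0.5633 0.3145 0.1999]
```

step_arm:
  motion:
    - [-35,-10,3,0,0,6]
    - [-36,-6,3,0,0,6]
    - [-37,-3,2,0,0,6]
    - [-36,2,3,0,0,6]
    - [-37,5,3,0,0,6]
    - [-35,9,3,0,0,6]
    - [-35,13,3,0,0,6]
    - [-32,16,2,0,0,6]
    - [-31,19,3,0,0,6]
    - [-29,23,3,0,0,6]
    - [-26,26,3,0,0,6]
    - [0,0,0,0,0,0]
  jaw: 30
  force: 25

```text
clock: 1.65
position: [0.5715, 0.2938, 0.1953]
ee_rot: [0.726, 0.688, -0.003, 0.001]
ft_force: [-0.6, 0.5, -0.5]
grip_width: 0.352
```

Run:
```python
from h import *
import cv2
st()
cv2.imwrite("pics/c_wrist.png",manip.camera("wrist"))
plan([.563,.314,.20],rot(0),2)
```

```text
1.65 [0.5715 0.2938 0.1953] F [-0.6  0.5 -0.5] g 0.352 q [-0.78  0.4   0.3   1.47 -0.12  1.29 -0.52]
x [ 0.053  0.999 -0.006] y [ 0.999 -0.053 -0.002] z [-0.003 -0.005 -1.   ]
[[9, -4, -2, -0.0, 0.0, -1.5], [9, -4, -3, -0.0, 0.5, -1.5]]
end [0.5629 0.3141 0.2003]
```

View pics/c_wrist.png

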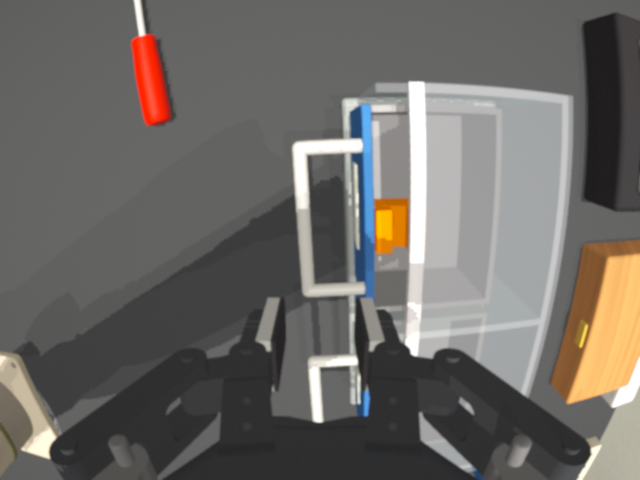

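The wrist view shows the left bar from (300,146) to (310,291), with the block behind the panel near (392,225). I'll refine the bar's position.

Run:
```python
from h import *
for uv,z in [((300,150),.12),((311,288),.12),((305,220),.12),((366,108),.125),((369,292),.125),((355,146),.12),((355,289),.12)]: print(uv,ray("wrist",uv,z).round(4))
plan([.563,.314,.15],rot(0),3)
```

```text
(300, 150) [0.5603 0.3613 0.12  ]
(311, 288) [0.562  0.2738 0.12  ]
(305, 220) [0.5609 0.319  0.12  ]
(366, 108) [0.5991 0.3842 0.125 ]
(369, 292) [0.5989 0.2714 0.125 ]
(355, 146) [0.5925 0.3622 0.12  ]
(355, 289) [0.5904 0.2717 0.12  ]
[[6, -3, 15, -0.0, 0.0, -1.0], [6, -2, 15, -0.0, 0.0, -1.0], [6, -3, 15, -0.0, 0.5, -1.0]]
end [0.5626 0.3138 0.1503]
```

step_arm:
  motion:
    - [6,-3,12,0,0,-1]
    - [6,-3,12,0,0,-1]
    - [6,-3,12,0,0,-1]
    - [0,0,0,0,0,0]

```text
clock: 2.2
position: [0.5581, 0.3185, 0.1556]
ee_rot: [0.702, 0.712, -0.003, -0.001]
ft_force: [0.1, 0.1, 0.6]
grip_width: 0.355
```

Run:
```python
from h import *
st(); plan([.561,.315,.101],rot(0),4)
```

```text
2.2 [0.5581 0.3185 0.1556] F [0.1 0.1 0.6] g 0.355 q [-0.8   0.43  0.28  1.51 -0.12  1.22 -0.49]
x [-0.013  1.    -0.003] y [ 1.     0.013 -0.006] z [-0.006 -0.004 -1.   ]
[[-1, 1, 14, -0.0, 0.0, 0.0], [-1, 1, 13, -0.0, 0.0, 0.5], [0, 0, 14, -0.5, 0.0, 0.0], [-1, 1, 14, 0.0, 0.0, 0.5]]
end [0.5609 0.3153 0.1006]
```

Descend around the bar, then close.

step_arm:
  motion:
    - [-1,1,13,0,0,0]
    - [-1,1,13,0,0,0]
    - [0,0,12,0,0,0]
    - [0,0,10,0,0,0]
    - [0,0,2,0,0,0]

```text
clock: 2.82
position: [0.5602, 0.3155, 0.1021]
ee_rot: [0.703, 0.711, -0.003, -0.001]
ft_force: [-0.8, 0.2, 0.1]
grip_width: 0.353
```

step_arm:
  motion:
    - [0,0,0,0,0,0]
    - [0,0,0,0,0,0]
    - [0,0,0,0,0,0]
    - [0,0,0,0,0,0]
  jaw: 0

```text
clock: 3.32
position: [0.5614, 0.3155, 0.1026]
ee_rot: [0.703, 0.711, -0.002, -0.0]
ft_force: [3.0, 0.7, -3.3]
grip_width: 0.081
```

Run:
```python
from h import *
import cv2
st()
cv2.imwrite("pics/d_wrist.png",manip.camera("wrist"))
```

```text
3.33 [0.5614 0.3155 0.1026] F [ 3.   0.7 -3.3] g 0.081 q [-0.79  0.48  0.27  1.56 -0.13  1.12 -0.48]
x [-0.011  1.    -0.003] y [ 1.     0.011 -0.003] z [-0.003 -0.003 -1.   ]
```

View pics/d_wrist.png

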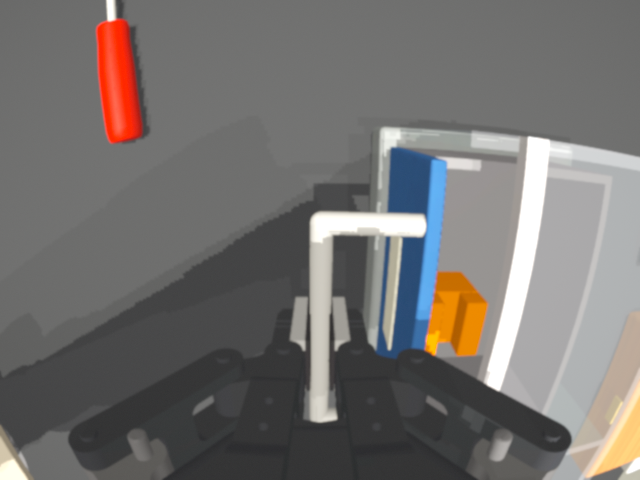

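```bash
cat >> h.py <<'E'
H=np.array([.598,.317,.040])
def barw(th):
    c,s=np.cos(th),np.sin(th); return H+np.array([-.036*c-.08*s,0,-.036*s+.08*c])
def arc(th0,th1,n,k=.6,tip=.018):
    o=manip.get_obs();p0=o["position"];R0=Rn.from_quat(o["ee_rot"])
    g0=p0-R0.apply([0,0,tip])
    dphi=-(th1-th0)*k
    R1=Rn.from_rotvec([0,dphi,0])*R0
    def via(f):
        Rt=Rn.from_rotvec([0,dphi*f,0])*R0
        return g0+barw(th0+(th1-th0)*f)-barw(th0)+Rt.apply([0,0,tip])
    return plan(via(1),R1,n,via=via)
E
python3 - <<'E'
from h import *
arc(0,.7,14)
E
```

```text
[[0, -3, 2, -1.5, -0.0, 0.0], [0, -4, 2, -2.0, -0.0, 0.0], [0, -3, 2, -1.5, -0.0, 0.0], [0, -3, 2, -2.0, -0.0, 0.0], [0, -4, 2, -1.5, -0.0, 0.0], [0, -3, 3, -2.0, -0.0, 0.0], [0, -3, 2, -1.5, -0.0, 0.0], [0, -3, 2, -2.0, -0.0, 0.0], [0, -3, 3, -1.5, -0.0, 0.0], [0, -3, 2, -1.5, -0.0, 0.0], [0, -3, 3, -2.0, -0.0, 0.0], [0, -3, 3, -1.5, -0.0, 0.0], [1, -3, 3, -2.0, -0.5, 0.0], [0, -3, 2, -1.5, 0.0, 0.0]]
end [0.5251 0.3159 0.0625]
```

step_arm:
  motion:
    - [0,-3,2,-2,0,0]
    - [0,-4,2,-2,0,0]
    - [0,-3,2,-1,0,0]
    - [0,-3,2,-2,0,0]
    - [0,-4,2,-2,0,0]
    - [0,-3,3,-2,0,0]
    - [0,-3,2,-2,0,0]

```text
clock: 4.25
position: [0.5436, 0.3157, 0.0885]
ee_rot: [0.699, 0.705, 0.084, 0.083]
ft_force: [8.6, -0.1, -6.0]
grip_width: 0.08
```

Run:
```python
from h import *
st()
o=manip.get_obs();R=Rn.from_quat(o["ee_rot"]);g=o["position"]-R.apply([0,0,.018]);print(g)
d=g-H;print("theta",np.arctan2(-d[0],d[2])-np.arctan2(.036,.08),np.hypot(d[0],d[2]))
```

```text
4.25 [0.5436 0.3157 0.0885] F [ 8.6 -0.1 -6. ] g 0.08 q [-0.94  0.33  0.31  1.82  0.06  0.81 -0.68]
x [-0.01   1.     0.001] y [0.972 0.009 0.235] z [ 0.235  0.003 -0.972]
[0.53931392 0.31564525 0.1060412 ]
theta 0.3036428262165539 0.08834871723577425
```

Run:
```python
from h import *
arc(.30,.74,9)
```

```text
[[0, -3, 2, -1.5, -0.0, -0.0], [0, -3, 2, -2.0, -0.0, -0.0], [0, -4, 2, -1.5, -0.0, -0.0], [0, -3, 3, -1.5, -0.0, -0.0], [0, -3, 2, -2.0, -0.0, -0.0], [0, -3, 3, -1.5, -0.0, -0.0], [0, -3, 2, -2.0, -0.0, -0.0], [0, -2, 3, -1.5, -0.0, -0.0], [0, -3, 2, -1.5, -0.0, -0.0]]
end [0.5256 0.3156 0.0597]
```

step_arm:
  motion:
    - [0,-3,2,-2,0,0]
    - [0,-3,2,-2,0,0]
    - [0,-4,2,-2,0,0]
    - [0,-3,3,-2,0,0]
    - [0,-3,2,-2,0,0]
    - [0,-3,3,-2,0,0]
    - [0,-3,3,-1,0,0]
    - [0,-3,3,-1,0,0]
    - [0,-2,2,-1,0,0]

```text
clock: 5.38
position: [0.5276, 0.3158, 0.0621]
ee_rot: [0.682, 0.686, 0.181, 0.177]
ft_force: [2.8, -0.3, 0.5]
grip_width: 0.082
```

```bash
cat >> h.py <<'E'
def th():
    o=manip.get_obs();R=Rn.from_quat(o["ee_rot"]);g=o["position"]-R.apply([0,0,.018])
    d=g-H;print("theta",np.arctan2(-d[0],d[2])-np.arctan2(.036,.08),np.hypot(d[0],d[2]))
E
python3 - <<'E'
from h import *
st();th()
E
```

```text
5.38 [0.5276 0.3158 0.0621] F [ 2.8 -0.3  0.5] g 0.082 q [-1.22  0.27  0.46  2.08  0.51  0.5  -1.21]
x [-0.007  1.     0.004] y [0.872 0.004 0.489] z [ 0.489  0.007 -0.872]
theta 0.7029926280883261 0.08773967555921287
```

step_arm:
  motion:
    - [0,0,0,0,0,0]
    - [0,0,0,0,0,0]
    - [0,0,0,0,0,0]
  jaw: 22

```text
clock: 5.75
position: [0.5272, 0.3162, 0.0626]
ee_rot: [0.682, 0.686, 0.18, 0.176]
ft_force: [-0.1, -0.3, 0.6]
grip_width: 0.257
```

step_arm:
  motion:
    - [0,-2,-8,0,0,0]
    - [0,-3,-12,0,0,0]
    - [0,-3,-15,0,0,0]
    - [0,-6,-30,0,0,0]
    - [0,-6,-30,0,0,0]
    - [0,0,-10,0,0,0]

```text
clock: 6.5
position: [0.455, 0.3149, 0.1492]
ee_rot: [0.682, 0.686, 0.181, 0.176]
ft_force: [0.8, -0.1, -0.3]
grip_width: 0.256
```

Run:
```python
from h import *
import cv2
st()
np.savez("e.npz",**{k:np.array(v) for k,v in manip.camera_info("wrist").items()})
w=manip.camera("wrist");t=manip.camera("top")
cv2.imwrite("pics/e_wrist.png",w);cv2.imwrite("pics/e_top0.png",t)
cv2.imwrite("pics/e_top.png",cv2.resize(t[180:290,150:310],None,fx=5,fy=5,interpolation=cv2.INTER_CUBIC))
```

```text
6.5 [0.455  0.3149 0.1492] F [ 0.8 -0.1 -0.3] g 0.256 q [-1.35 -0.01  0.42  2.13  0.59  0.78 -1.3 ]
x [-0.006  1.     0.005] y [0.873 0.003 0.488] z [ 0.488  0.008 -0.873]
```

View pics/e_wrist.png

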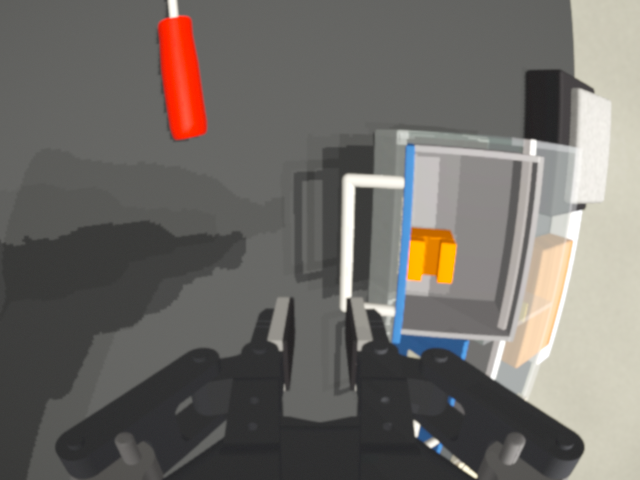

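View pics/e_top.png

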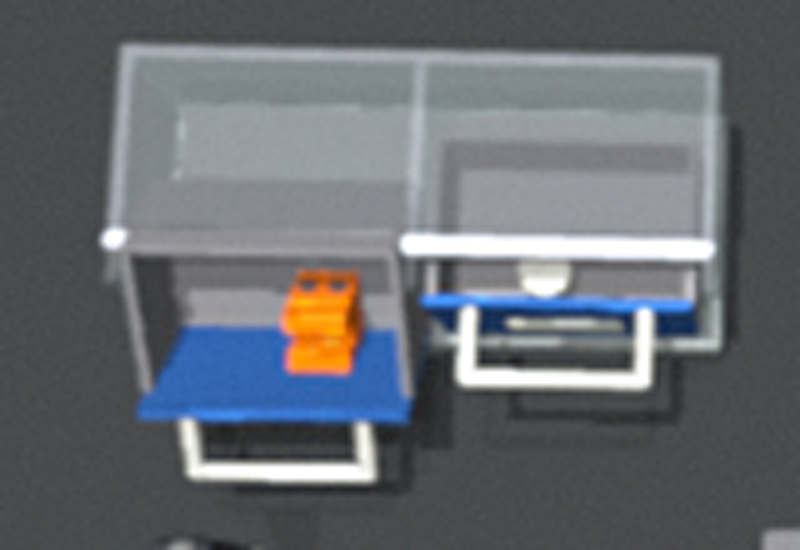

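The bin stands open, with the block against the blue panel (wrist (432,255)). I'll zoom in and measure it in the bin frame.

Run:
```python
import cv2
w=cv2.imread("pics/e_wrist.png")
cv2.imwrite("pics/e_z.png",cv2.resize(w[130:350,330:560],None,fx=2.6,fy=2.6,interpolation=cv2.INTER_CUBIC))
cv2.imwrite("pics/e_z2.png",cv2.resize(w[215:295,395:470],None,fx=7,fy=7,interpolation=cv2.INTER_CUBIC))
```

```text
(no output)
```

View pics/e_z2.png

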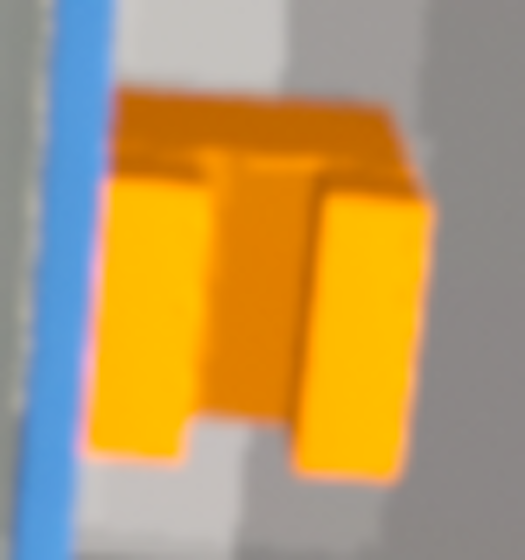

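Run:
```python
from h import *
i=dict(np.load("e.npz"));K=i["camera_matrix"];R=i["R"];t=i["t"]
T=.75;c,s=np.cos(T),np.sin(T)
Rb=np.array([[c,0,-s],[0,1,0],[s,0,c]]) # bin->world
def inbin(uv,zb):
    a=ray("wrist",uv,0.,i);C=-R.T@t
    cb=Rb.T@(C-H);ab=Rb.T@(a-H)
    return cb+(ab-cb)*(zb-cb[2])/(ab[2]-cb[2])
P=[inbin((395+u/7,215+v/7),.049) for u,v in [(103,177),(435,203),(403,480),(84,455)]]
for p in P: print(p.round(4))
print("mean",np.mean(P,0).round(4), "yaw",np.degrees(np.arctan2(*(P[1]-P[0])[[1,0]])),np.degrees(np.arctan2(*(P[2]-P[3])[[1,0]])), "edge", np.degrees(np.arctan2(*(P[1]-P[2])[[1,0]]))-90)
for n,uv,z in [("pan",(411,147),.085),("pan2",(395,340),.085),("back",(542,155),.07),("back2",(514,337),.07)]: print(n,inbin(uv,z).round(4))
```

```text
[ 0.0066 -0.0031  0.049 ]
[ 0.0427 -0.0032  0.049 ]
[ 0.043  -0.0351  0.049 ]
[ 0.0071 -0.0351  0.049 ]
mean [ 0.0249 -0.0191  0.049 ] yaw -0.15386320426290243 0.0019115519084715112 edge 0.5940834263581252
pan [0.0037 0.0668 0.085 ]
pan2 [ 0.0025 -0.068   0.085 ]
back [0.094  0.0688 0.07  ]
back2 [ 0.0955 -0.067   0.07  ]
```

Run:
```python
from h import *
R=rot(90,pitch=-43)
print(R.as_matrix().round(2))
plan([.528,.298,.151],R,14)
```

```text
[[-0.73  0.    0.68]
 [ 0.    1.    0.  ]
 [-0.68  0.   -0.73]]
[[-1, 5, 2, -0.5, -1.0, -6.5], [-2, 4, 3, -1.0, -0.5, -6.5], [-2, 4, 2, -0.5, -1.0, -6.0], [-3, 4, 3, -1.0, -0.5, -6.5], [-2, 4, 3, -0.5, -1.0, -6.5], [-4, 3, 2, -1.0, -1.0, -6.5], [-3, 2, 3, -0.5, -0.5, -6.0], [-4, 3, 3, -1.0, -1.0, -6.5], [-4, 1, 3, -0.5, -1.0, -6.5], [-4, 2, 3, -1.0, -0.5, -6.5], [-4, 0, 3, -0.5, -1.0, -6.0], [-4, 1, 4, -1.0, -0.5, -6.5], [-4, 0, 3, -0.5, -1.0, -6.5], [-4, -1, 3, -1.0, -1.0, -6.5]]
end [0.5274 0.2983 0.151 ]
```

step_arm:
  motion:
    - [-1,5,2,-0.5,-1,-6.5]
    - [-2,4,3,-1,-0.5,-6.5]
    - [-2,4,2,-0.5,-1,-6]
    - [-3,4,3,-1,-0.5,-6.5]
    - [-2,4,3,-0.5,-1,-6.5]
    - [-4,3,2,-1,-1,-6.5]
    - [-3,2,3,-0.5,-0.5,-6]
    - [-4,3,3,-1,-1,-6.5]
    - [-4,1,3,-0.5,-1,-6.5]
    - [-4,2,3,-1,-0.5,-6.5]
    - [-4,0,3,-0.5,-1,-6]
    - [-4,1,4,-1,-0.5,-6.5]
    - [-4,0,3,-0.5,-1,-6.5]
    - [-4,-1,3,-1,-1,-6.5]
  jaw: 52

```text
clock: 8.35
position: [0.5342, 0.2902, 0.1382]
ee_rot: [-0.025, 0.93, -0.017, 0.366]
ft_force: [0.3, -0.3, -0.0]
grip_width: 0.606
```

Run:
```python
from h import *
st()
plan([.528,.298,.151],rot(90,pitch=-43),5)
```

```text
8.35 [0.5342 0.2902 0.1382] F [ 0.3 -0.3 -0. ] g 0.606 q [-1.3   0.09  0.43  2.19  1.04  0.62 -0.06]
x [-0.73  -0.059 -0.681] y [-0.035  0.998 -0.049] z [ 0.682 -0.013 -0.731]
[[-1, 1, -3, -0.0, 0.0, 0.5], [-1, 2, -2, -0.5, 0.0, 1.0], [-1, 1, -3, 0.0, 0.0, 0.5], [-1, 2, -3, -0.0, 0.0, 0.5], [0, 2, -3, -0.0, 0.0, 1.0]]
end [0.5275 0.2985 0.1509]
```

Run:
```python
from h import *
plan([.5625,.298,.115],rot(90,pitch=-43),5)
```

```text
[[-1, 2, 7, -0.0, 0.0, 0.5], [-1, 1, 7, -0.5, 0.0, 1.0], [-1, 2, 8, 0.0, 0.0, 0.5], [-1, 1, 7, -0.0, 0.0, 0.5], [-1, 2, 7, -0.0, 0.0, 1.0]]
end [0.5623 0.2981 0.115 ]
```

step_arm:
  motion:
    - [-1,2,7,0,0,1]
    - [-1,1,7,-0.5,0,1]
    - [-1,2,7,0,0,1]
    - [-1,1,6,0,0,0.5]
    - [-1,2,6,0,0,0]
    - [0,0,0,0,0,0]

```text
clock: 9.1
position: [0.5626, 0.2974, 0.1137]
ee_rot: [0.007, 0.931, -0.001, 0.366]
ft_force: [0.2, -0.6, -0.2]
grip_width: 0.606
```

Run:
```python
from h import *
import cv2
st()
plan([.6033,.298,.0705],rot(90,pitch=-43),5)
cv2.imwrite("pics/f_wrist.png",manip.camera("wrist"))
```

```text
9.1 [0.5626 0.2974 0.1137] F [ 0.2 -0.6 -0.2] g 0.606 q [-1.27  0.19  0.46  2.15  1.06  0.52 -0.15]
x [-0.733  0.012 -0.68 ] y [0.013 1.    0.003] z [ 0.68  -0.007 -0.733]
[[0, 0, 12, -0.0, -0.0, -0.0], [0, 0, 12, -0.0, -0.0, -0.5], [0, 1, 12, -0.0, -0.0, 0.0], [0, 0, 11, -0.5, -0.0, -0.0], [0, 0, 12, 0.0, -0.0, -0.0]]
end [0.6027 0.2981 0.0704]
```

View pics/f_wrist.png

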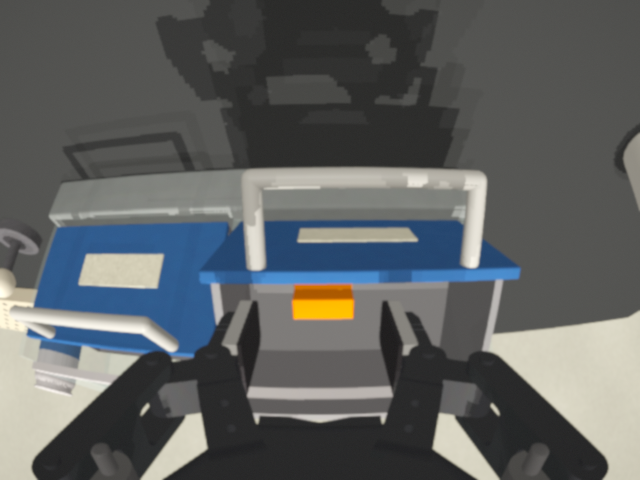

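Run:
```python
from h import *
i=manip.camera_info("wrist");o=manip.get_obs()
print(Rn.from_quat(o["ee_rot"]).inv().apply(-i["R"].T@i["t"]-o["position"]))
```

```text
[ 0.0785877  -0.00071232 -0.14403806]
```

step_arm:
  motion:
    - [0,0,11,0,0,0]
    - [0,0,11,0,0,0]
    - [0,0,10,0,0,0]
    - [0,0,8,0,0,0]

```text
clock: 9.65
position: [0.5913, 0.2975, 0.0829]
ee_rot: [0.007, 0.931, -0.0, 0.366]
ft_force: [0.2, -0.3, 0.7]
grip_width: 0.606
```

Run:
```python
from h import *
st()
plan([.6033,.298,.0705],rot(90,pitch=-43),2)
```

```text
9.65 [0.5913 0.2975 0.0829] F [ 0.2 -0.3  0.7] g 0.606 q [-1.23  0.31  0.48  2.12  1.11  0.42 -0.21]
x [-0.733  0.012 -0.681] y [0.013 1.    0.004] z [ 0.68  -0.006 -0.733]
[[0, 0, 9, -0.0, -0.0, -0.5], [0, 1, 8, -0.5, -0.0, -0.0]]
end [0.6028 0.2984 0.0704]
```

step_arm:
  motion:
    - [0,0,7,0,0,-0.5]
    - [0,1,6,0,0,0]
    - [0,0,0,0,0,0]

```text
clock: 10.02
position: [0.6024, 0.2992, 0.0744]
ee_rot: [0.002, 0.93, -0.002, 0.367]
ft_force: [-2.9, 0.4, 6.0]
grip_width: 0.608
```

step_arm:
  motion:
    - [0,0,0,0,0,0]
    - [0,0,0,0,0,0]
    - [0,0,0,0,0,0]
    - [0,0,0,0,0,0]
  jaw: 20
  force: 40

```text
clock: 10.52
position: [0.6027, 0.2995, 0.0747]
ee_rot: [0.002, 0.93, -0.002, 0.367]
ft_force: [-2.9, -0.2, 4.0]
grip_width: 0.369
```

Run:
```python
from h import *
st()
```

```text
10.53 [0.6027 0.2995 0.0747] F [-2.9 -0.2  4. ] g 0.369 q [-1.22  0.35  0.49  2.1   1.12  0.4  -0.22]
x [-0.73   0.003 -0.683] y [ 0.005  1.    -0.002] z [ 0.683 -0.005 -0.73 ]
```

step_arm:
  motion:
    - [0,0,-6,0,0,0]
    - [0,0,-10,0,0,0]
    - [0,0,-15,0,0,0]
    - [0,0,-20,0,0,0]
    - [0,0,-30,0,0,0]
    - [0,0,-30,0,0,0]
    - [0,0,-15,0,0,0]

```text
clock: 11.4
position: [0.5121, 0.2985, 0.17]
ee_rot: [0.002, 0.93, -0.003, 0.366]
ft_force: [-0.4, -0.5, -1.1]
grip_width: 0.365
```

Run:
```python
from h import *
import cv2
st()
cv2.imwrite("pics/g_wrist.png",manip.camera("wrist"))
```

```text
11.4 [0.5121 0.2985 0.17  ] F [-0.4 -0.5 -1.1] g 0.365 q [-1.33  0.    0.4   2.19  0.99  0.72 -0.07]
x [-0.732  0.002 -0.682] y [ 0.006  1.    -0.004] z [ 0.682 -0.007 -0.732]
```

View pics/g_wrist.png

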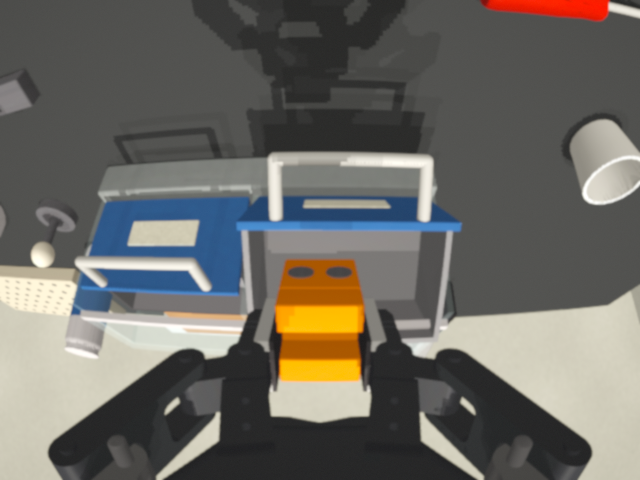

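Run:
```python
from h import *
s=plan([.50,.26,.26],rot(85,pitch=-33),4)
s=plan([.609,-.2135,.23],rot(60),16,start=s)
```

```text
[[-13, -10, -18, 0.0, 2.5, 1.0], [-12, -9, -19, 0.0, 2.5, 1.5], [-12, -10, -19, 0.0, 2.5, 1.0], [-11, -9, -20, 0.0, 2.5, 1.5]]
end [0.4997 0.2599 0.2596]
[[-7, -29, 5, 0.5, 2.0, 1.5], [-9, -29, 5, 1.0, 2.0, 1.5], [-9, -28, 6, 0.5, 2.0, 1.5], [-10, -28, 5, 0.5, 2.0, 1.5], [-11, -28, 5, 0.5, 2.0, 1.5], [-12, -28, 5, 1.0, 2.0, 1.5], [-13, -27, 5, 0.5, 2.0, 1.5], [-14, -27, 5, 0.5, 2.0, 1.5], [-14, -26, 5, 0.5, 2.0, 1.5], [-16, -26, 4, 1.0, 2.0, 1.5], [-16, -25, 4, 0.5, 2.0, 1.5], [-17, -25, 4, 0.5, 2.0, 1.5], [-18, -24, 3, 0.5, 2.0, 1.5], [-19, -24, 3, 1.0, 1.5, 1.5], [-19, -24, 3, 0.5, 2.0, 1.5], [-20, -22, 3, 0.5, 2.0, 1.5]]
end [ 0.6092 -0.2131  0.2298]
```

step_arm:
  motion:
    - [-13,-10,-18,0,2.5,1]
    - [-12,-9,-19,0,2.5,1.5]
    - [-12,-10,-19,0,2.5,1]
    - [-11,-9,-20,0,2.5,1.5]
    - [-7,-29,5,0.5,2,1.5]
    - [-9,-29,5,1,2,1.5]
    - [-9,-28,6,0.5,2,1.5]
    - [-10,-28,5,0.5,2,1.5]
    - [-11,-28,5,0.5,2,1.5]
    - [-12,-28,5,1,2,1.5]
    - [-13,-27,5,0.5,2,1.5]
    - [-14,-27,5,0.5,2,1.5]

```text
clock: 12.95
position: [0.5495, 0.015, 0.2419]
ee_rot: [0.153, 0.979, 0.01, 0.131]
ft_force: [-0.1, 0.4, -2.0]
grip_width: 0.365
```

Run:
```python
from h import *
st()
plan([.609,-.2135,.22],rot(60),10)
```

```text
12.95 [0.5495 0.015  0.2419] F [-0.1  0.4 -2. ] g 0.365 q [-1.21 -0.15  1.    1.91  0.23  1.06  0.97]
x [-0.919  0.302 -0.254] y [0.297 0.953 0.059] z [ 0.26  -0.021 -0.965]
[[-12, -20, 4, 0.5, 1.5, 1.0], [-12, -20, 4, 0.5, 1.5, 1.5], [-13, -20, 4, 0.5, 1.5, 1.0], [-13, -19, 4, 0.5, 1.0, 1.5], [-14, -19, 3, 0.5, 1.5, 1.0], [-14, -18, 4, 0.5, 1.5, 1.5], [-15, -18, 3, 0.5, 1.5, 1.0], [-16, -18, 3, 0.5, 1.5, 1.0], [-15, -18, 2, 0.5, 1.5, 1.5], [-16, -17, 3, 0.5, 1.5, 1.0]]
end [ 0.6086 -0.2132  0.2198]
```

step_arm:
  motion:
    - [-12,-20,4,0.5,1.5,1]
    - [-12,-20,4,0.5,1.5,1.5]
    - [-13,-20,4,0.5,1.5,1]
    - [-13,-19,4,0.5,1,1.5]
    - [-14,-19,3,0.5,1.5,1]

```text
clock: 13.58
position: [0.5783, -0.1026, 0.2293]
ee_rot: [0.207, 0.976, 0.007, 0.064]
ft_force: [0.0, -0.1, -1.3]
grip_width: 0.366
```

Run:
```python
from h import *
st()
plan([.609,-.2135,.18],rot(60),7)
```

```text
13.57 [ 0.5783 -0.1026  0.2293] F [ 0.  -0.1 -1.3] g 0.366 q [-0.91  0.29  1.2   1.73 -0.31  1.19  1.52]
x [-0.906  0.404 -0.122] y [0.403 0.915 0.039] z [ 0.128 -0.014 -0.992]
[[-10, -13, 8, 0.5, 1.0, 1.0], [-9, -13, 7, 0.5, 1.0, 0.5], [-11, -12, 8, 0.0, 1.0, 1.0], [-10, -13, 8, 0.5, 1.0, 1.0], [-11, -12, 7, 0.5, 1.0, 1.0], [-11, -12, 7, 0.5, 1.0, 0.5], [-11, -12, 7, 0.0, 1.0, 1.0]]
end [ 0.6085 -0.2136  0.1805]
```

step_arm:
  motion:
    - [-10,-13,6,0.5,1,1]
    - [-9,-13,6,0.5,1,1]
    - [-11,-12,6,0,1,1]
    - [-10,-13,6,0.5,1,1]
    - [-11,-12,6,0.5,1,1]

```text
clock: 14.2
position: [0.5985, -0.1847, 0.1985]
ee_rot: [0.251, 0.968, 0.001, 0.014]
ft_force: [-0.2, 0.6, -1.3]
grip_width: 0.364
```

Run:
```python
from h import *
st()
plan([.609,-.2135,.15],rot(60),5)
```

```text
14.2 [ 0.5985 -0.1847  0.1985] F [-0.2  0.6 -1.3] g 0.364 q [-0.55  0.52  1.08  1.57 -0.48  1.31  1.65]
x [-0.874  0.486 -0.026] y [0.486 0.874 0.01 ] z [ 0.027 -0.004 -1.   ]
[[-4, -4, 10, 0.0, 0.5, 0.0], [-5, -4, 10, 0.0, 0.0, 0.5], [-4, -4, 9, 0.5, 0.5, 0.0], [-5, -4, 10, -0.0, 0.0, 0.5], [-5, -4, 10, 0.0, 0.5, -0.0]]
end [ 0.6095 -0.2135  0.1497]
```

step_arm:
  motion:
    - [-4,-4,12,0,0.5,0]
    - [-5,-4,12,0,0.5,0]
    - [-4,-4,12,0,0.5,0]
    - [-5,-4,12,0,0,0]
    - [-3,-3,12,0,0,0]
    - [0,0,10,0,0,0]
    - [0,0,5,0,0,0]

```text
clock: 15.08
position: [0.6083, -0.2115, 0.117]
ee_rot: [0.25, 0.968, 0.005, -0.0]
ft_force: [-0.3, -0.4, -1.8]
grip_width: 0.364
```

Run:
```python
from h import *
import cv2
st()
plan([.6095,-.2135,.070],rot(60),5)
for n in ["wrist","side"]: cv2.imwrite(f"pics/i_{n}.png",manip.camera(n))
s=cv2.imread("pics/i_side.png");cv2.imwrite("pics/i_sz.png",cv2.resize(s[200:350,280:430],None,fx=4,fy=4,interpolation=cv2.INTER_CUBIC))
```

```text
15.07 [ 0.6083 -0.2115  0.117 ] F [-0.3 -0.4 -1.8] g 0.364 q [-0.42  0.65  0.99  1.58 -0.58  1.23  1.74]
x [-0.875  0.484  0.003] y [0.484 0.875 0.01 ] z [ 0.002  0.01  -1.   ]
[[0, 0, 9, 0.0, -0.0, 0.0], [-1, -1, 10, 0.0, -0.0, 0.5], [0, 0, 9, 0.5, -0.0, 0.0], [-1, 0, 10, -0.0, -0.0, 0.5], [0, 0, 9, 0.0, -0.0, 0.0]]
end [ 0.6096 -0.213   0.07  ]
```

View pics/i_wrist.png

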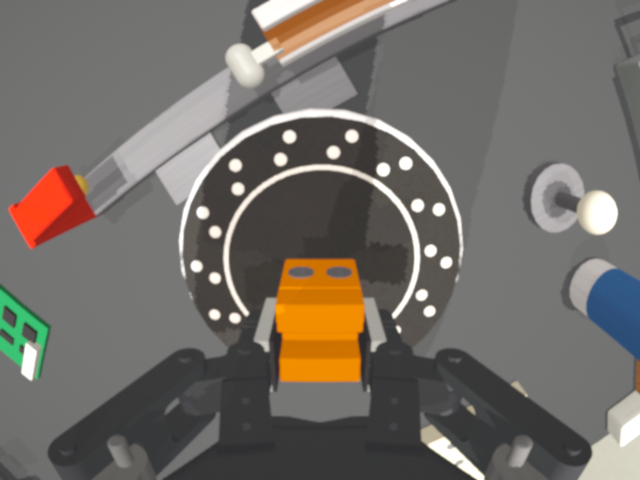

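View pics/i_sz.png

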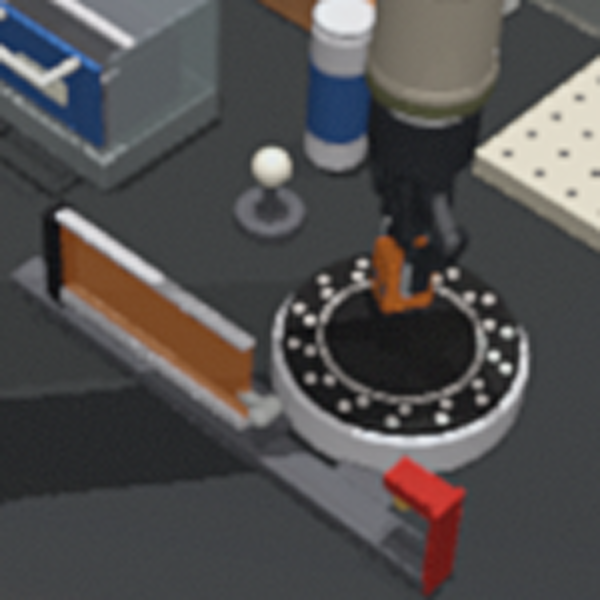

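The block is held upright above the ring, square to the fingers. I'll lower it.

step_arm:
  motion:
    - [0,0,10,0,0,0]
    - [-1,-1,10,0,0,0]
    - [0,0,8,0,0,0]
    - [-1,0,7,0,0,0]
    - [0,0,4,0,0,0]
    - [0,0,0,0,0,0]

```text
clock: 15.92
position: [0.6101, -0.2127, 0.076]
ee_rot: [0.25, 0.968, 0.005, -0.0]
ft_force: [0.3, 0.7, -1.1]
grip_width: 0.366
```

Run:
```python
from h import *
st()
```

```text
15.93 [ 0.6101 -0.2127  0.076 ] F [ 0.3  0.7 -1.1] g 0.366 q [-0.39  0.69  0.95  1.61 -0.61  1.16  1.77]
x [-0.875  0.484  0.003] y [0.484 0.875 0.01 ] z [ 0.002  0.01  -1.   ]
```

step_arm:
  motion:
    - [0,0,4,0.5,0,0]
    - [0,0,3,0,0,0]
    - [0,0,2,0,0,0]
    - [0,0,2,0,0,0]
    - [0,0,0,0,0,0]

```text
clock: 16.55
position: [0.6105, -0.2126, 0.0648]
ee_rot: [0.25, 0.968, 0.001, -0.001]
ft_force: [-0.6, -0.0, -1.6]
grip_width: 0.366
```

step_arm:
  motion:
    - [0,0,2,0,0,0]
    - [0,0,1,0,0,0]

```text
clock: 16.8
position: [0.6106, -0.2127, 0.0643]
ee_rot: [0.25, 0.968, 0.002, -0.001]
ft_force: [-4.9, 4.1, 7.8]
grip_width: 0.366
```

step_arm:
  motion:
    - [0,0,0,0,0,0]
    - [0,0,0,0,0,0]
  jaw: 42

```text
clock: 17.05
position: [0.611, -0.213, 0.0649]
ee_rot: [0.25, 0.968, 0.002, -0.0]
ft_force: [-0.4, 0.4, 0.2]
grip_width: 0.491
```

step_arm:
  motion:
    - [0,0,0,0,0,0]
    - [0,0,-4,0,0,0]
    - [0,0,-10,0,0,0]
    - [0,0,-20,0,0,0]
    - [0,0,-30,0,0,0]
    - [0,0,-30,0,0,0]
    - [0,0,-20,0,0,0]

```text
clock: 17.92
position: [0.6107, -0.2138, 0.1863]
ee_rot: [0.25, 0.968, 0.001, 0.0]
ft_force: [-0.6, -0.2, 1.3]
grip_width: 0.493
```

Run:
```python
from h import *
import cv2
st()
for n in ["wrist","side","top"]: cv2.imwrite(f"pics/j_{n}.png",manip.camera(n))
s=cv2.imread("pics/j_side.png");cv2.imwrite("pics/j_sz.png",cv2.resize(s[200:350,280:430],None,fx=4,fy=4,interpolation=cv2.INTER_CUBIC))
```

```text
17.93 [ 0.6107 -0.2138  0.1863] F [-0.6 -0.2  1.3] g 0.493 q [-0.44  0.6   1.04  1.5  -0.52  1.34  1.7 ]
x [-0.875  0.484  0.   ] y [0.484 0.875 0.003] z [ 0.001  0.002 -1.   ]
```

View pics/j_wrist.png

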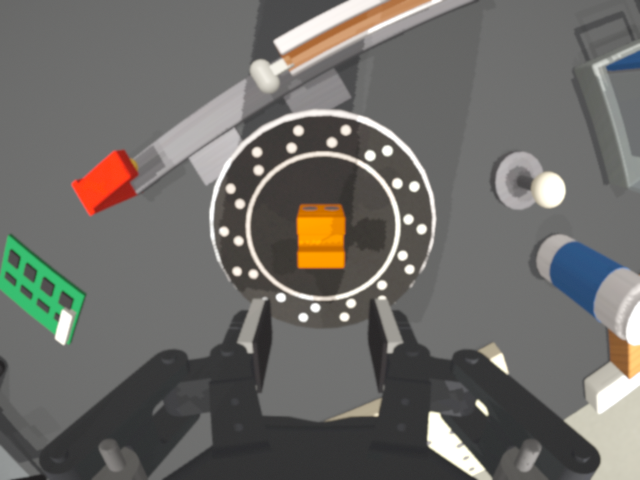

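View pics/j_sz.png

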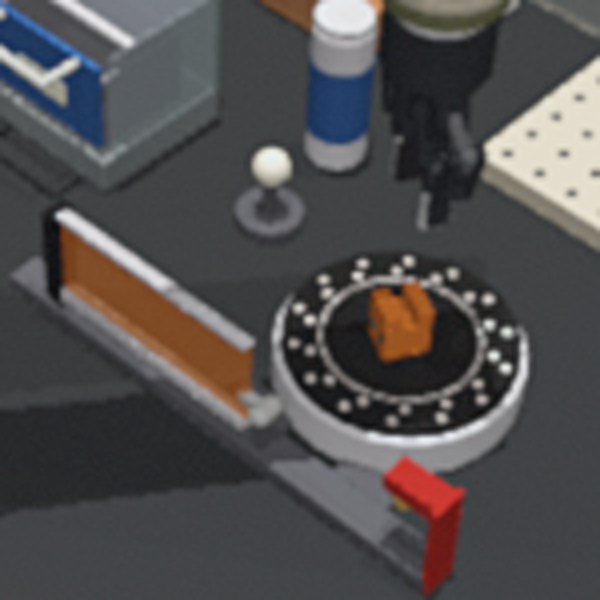

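View pics/j_top.png

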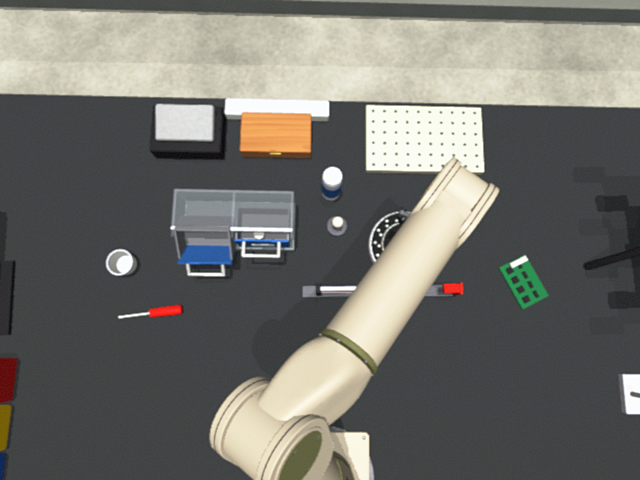

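Run:
```python
from h import *
s=plan([.481,.065,.17],rot(0),11)
i=manip.camera_info("wrist")
```

```text
[[23, 16, 1, 0.0, -0.0, 5.5], [24, 15, 2, 0.0, -0.0, 5.5], [25, 12, 1, 0.0, -0.0, 5.5], [26, 9, 2, 0.0, -0.0, 5.5], [27, 7, 1, 0.0, -0.0, 5.5], [28, 4, 1, 0.0, -0.0, 6.0], [28, 1, 2, 0.0, -0.0, 5.5], [28, -1, 1, 0.0, -0.0, 5.5], [27, -4, 2, 0.0, -0.0, 5.5], [27, -7, 1, 0.0, -0.0, 5.5], [27, -10, 1, 0.0, -0.0, 5.5]]
end [0.4805 0.0651 0.1704]
```

step_arm:
  motion:
    - [23,16,0,0,0,5.5]
    - [24,15,0,0,0,5.5]
    - [25,12,0,0,0,5.5]
    - [26,9,0,0,0,5.5]
    - [27,7,1,0,0,5.5]
    - [28,4,1,0,0,6]
    - [28,1,2,0,0,5.5]
    - [28,-1,1,0,0,5.5]
    - [27,-4,2,0,0,5.5]
    - [27,-7,1,0,0,5.5]
    - [22,-8,1,0,0,4]
    - [0,0,0,0,0,0]
  jaw: 0

```text
clock: 19.58
position: [0.4757, 0.0727, 0.1654]
ee_rot: [0.709, 0.705, -0.006, -0.006]
ft_force: [0.1, 0.7, 0.5]
grip_width: -0.0
```

Run:
```python
from h import *
import cv2
st()
s=plan([.481,.060,.05],rot(0),7)
np.savez("k.npz",**{k:np.array(v) for k,v in manip.camera_info("wrist").items()})
cv2.imwrite("pics/k_wrist.png",manip.camera("wrist"))
```

```text
19.57 [0.4757 0.0727 0.1654] F [0.1 0.7 0.5] g -0.0 q [-1.45  0.16  1.32  1.95 -0.17  1.18 -0.07]
x [ 0.005  1.    -0.001] y [ 1.    -0.005 -0.016] z [-0.016 -0.    -1.   ]
[[-2, 1, 16, -0.0, 0.0, -0.0], [-2, 1, 17, -0.5, 0.0, -0.0], [-1, 1, 16, 0.0, 0.0, -0.0], [-2, 1, 17, -0.0, 0.0, -0.0], [-2, 1, 16, -0.0, 0.0, -0.0], [-2, 1, 17, -0.5, 0.0, -0.0], [-2, 0, 16, 0.0, 0.0, -0.5]]
end [0.4806 0.0596 0.0504]
```

View pics/k_wrist.png

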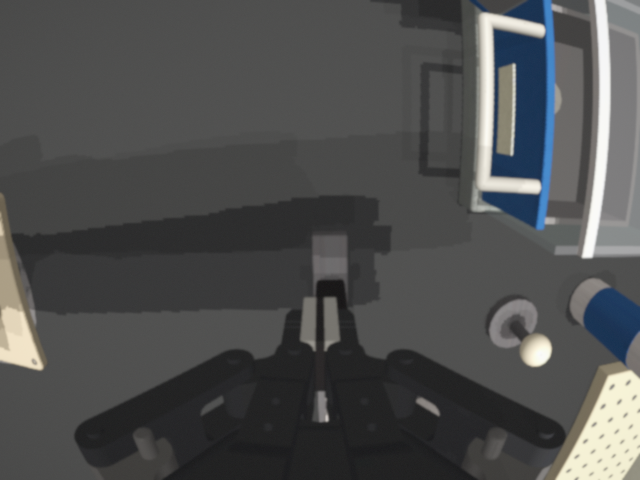

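Run:
```python
from h import *
i=dict(np.load("k.npz"))
for uv,z in [((331,281),.108),((316,283),.108),((345,281),.108),((313,234),.016),((347,234),.016)]: print(ray("wrist",uv,z,i).round(4))
```

```text
[0.48   0.0635 0.108 ]
[0.4712 0.0622 0.108 ]
[0.4882 0.0635 0.108 ]
[0.4664 0.0656 0.016 ]
[0.4943 0.0656 0.016 ]
```

step_arm:
  motion:
    - [-1,1,15,0,0,0]
    - [-1,1,15,0,0,0]
    - [-1,1,15,0,0,0]

```text
clock: 20.0
position: [0.4795, 0.0659, 0.1193]
ee_rot: [0.708, 0.706, -0.006, -0.005]
ft_force: [0.3, 1.2, -0.4]
grip_width: -0.002
```

Run:
```python
from h import *
st()
s=plan([.481,.055,.05],rot(0),5)
```

```text
20.0 [0.4795 0.0659 0.1193] F [ 0.3  1.2 -0.4] g -0.002 q [-1.31  0.27  1.23  1.99 -0.29  1.09  0.05]
x [ 0.003  1.    -0.001] y [ 1.    -0.003 -0.015] z [-0.015 -0.001 -1.   ]
[[-2, 1, 14, -0.0, 0.0, -0.0], [-2, 0, 14, -0.5, 0.0, -0.0], [-2, 0, 14, -0.0, 0.0, -0.0], [-3, 1, 13, -0.0, 0.0, -0.0], [-2, 0, 14, -0.5, 0.0, -0.0]]
end [0.4808 0.0548 0.0503]
```

Run:
```python
from h import *
import cv2
i=dict(np.load("k.npz"))
print(ray("wrist",(331,281),.018,i).round(4))
i=manip.camera_info("side")
s=manip.camera("side");cv2.imwrite("pics/l_sz.png",cv2.resize(s[200:350,250:400],None,fx=4,fy=4,interpolation=cv2.INTER_CUBIC))
print(manip.get_obs()["clock"])
```

```text
[0.4814 0.0247 0.018 ]
20.05
```

View pics/l_sz.png

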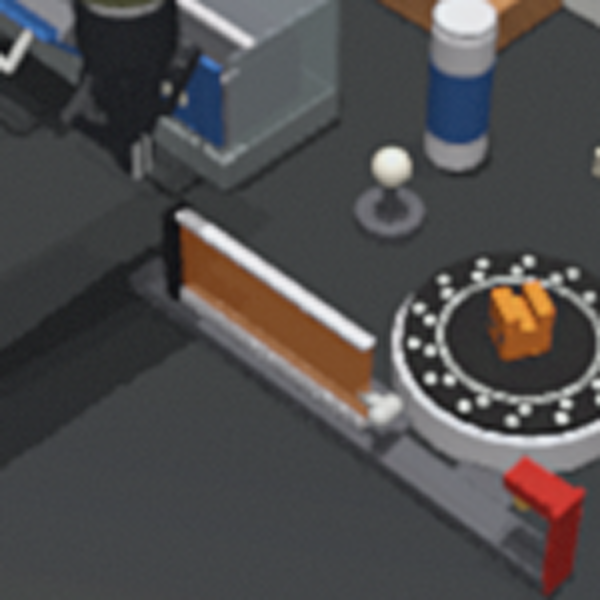

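Face at y≈0.025, x≈0.481, and the fingers are clear on its +y side. I'll descend and then push.

step_arm:
  motion:
    - [-1,1,14,-0.5,0,0]
    - [-1,0,14,-0.5,0,0]
    - [-1,0,14,0,0,0]
    - [-1,0,12,0,0,0]
    - [-1,0,8,0,0,0]
    - [-4,0,2,0,0,0]

```text
clock: 20.8
position: [0.4801, 0.0514, 0.0509]
ee_rot: [0.709, 0.705, -0.002, 0.002]
ft_force: [-0.5, -1.9, -0.3]
grip_width: -0.002
```

Run:
```python
from h import *
st()
```

```text
20.8 [0.4801 0.0514 0.0509] F [-0.5 -1.9 -0.3] g -0.002 q [-1.16  0.38  1.1   2.06 -0.42  0.94  0.17]
x [ 0.005  1.    -0.006] y [ 1.    -0.005  0.   ] z [ 0.    -0.006 -1.   ]
```

step_arm:
  motion:
    - [-8,0,0,0,0,0]
    - [-8,0,0,0,0,0]
    - [-8,0,0,0,0,0]
    - [-8,0,0,0,0,0]
    - [-8,1,0,0,0,0]
    - [-8,0,0,0,0,0]
    - [-8,0,0,0,0,0]
    - [-8,0,0,0,0,0]

```text
clock: 21.8
position: [0.4816, -0.0162, 0.0522]
ee_rot: [0.708, 0.706, -0.001, 0.002]
ft_force: [-0.4, 1.9, 0.3]
grip_width: 0.0
```

Run:
```python
from h import *
st()
```

```text
21.8 [ 0.4816 -0.0162  0.0522] F [-0.4  1.9  0.3] g 0.0 q [-1.02  0.38  1.11  2.07 -0.41  0.94  0.3 ]
x [ 0.004  1.    -0.005] y [ 1.    -0.004  0.002] z [ 0.002 -0.005 -1.   ]
```

step_arm:
  motion:
    - [-8,0,0,0,0,0]
    - [-8,0,0,0,0,0]
    - [-8,0,0,0,0,0]
    - [-8,0,0,0,0,0]

```text
clock: 22.3
position: [0.4816, -0.0506, 0.0524]
ee_rot: [0.708, 0.706, -0.001, 0.002]
ft_force: [0.8, 1.9, -0.2]
grip_width: -0.002
```

Run:
```python
from h import *
import cv2
st()
s=manip.camera("side");cv2.imwrite("pics/m_sz.png",cv2.resize(s[200:350,270:420],None,fx=4,fy=4,interpolation=cv2.INTER_CUBIC))
```

```text
22.3 [ 0.4816 -0.0506  0.0524] F [ 0.8  1.9 -0.2] g -0.002 q [-0.94  0.38  1.1   2.06 -0.42  0.94  0.38]
x [ 0.004  1.    -0.005] y [ 1.    -0.004  0.002] z [ 0.002 -0.005 -1.   ]
```

View pics/m_sz.png

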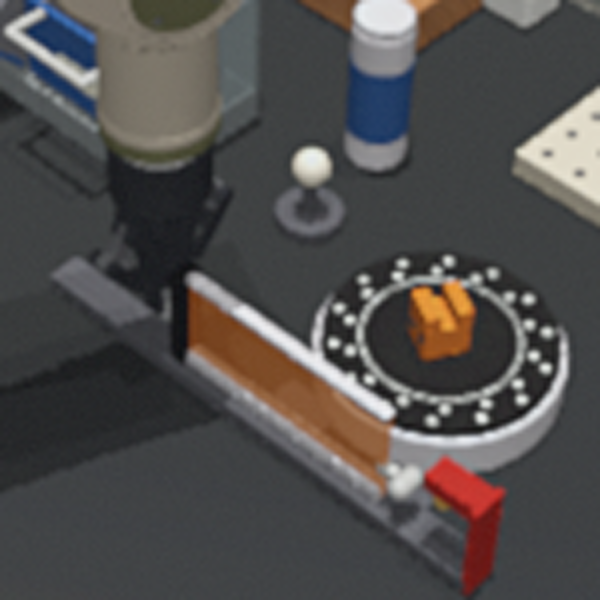

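step_arm:
  motion:
    - [-6,0,0,0,0,0]
    - [-6,0,0,0,0,0]
    - [-6,0,0,0,0,0]

```text
clock: 22.72
position: [0.4814, -0.0706, 0.0526]
ee_rot: [0.709, 0.706, -0.001, 0.003]
ft_force: [0.9, 2.6, -0.6]
grip_width: 0.0
```

step_arm:
  motion:
    - [-6,0,0,0,0,0]
    - [-6,0,0,0,0,0]

```text
clock: 22.98
position: [0.4815, -0.0816, 0.0526]
ee_rot: [0.708, 0.706, -0.0, 0.002]
ft_force: [0.5, 6.1, 0.4]
grip_width: -0.001
```

step_arm:
  motion:
    - [-6,0,0,0,0,0]

```text
clock: 23.1
position: [0.4816, -0.0874, 0.0526]
ee_rot: [0.708, 0.706, -0.0, 0.001]
ft_force: [0.7, 2.5, 0.2]
grip_width: -0.001
```

step_arm:
  motion:
    - [-6,0,0,0,0,0]

```text
clock: 23.22
position: [0.4817, -0.0938, 0.0526]
ee_rot: [0.708, 0.706, -0.0, 0.001]
ft_force: [0.1, 2.3, 0.5]
grip_width: -0.004
```

step_arm:
  motion:
    - [-5,0,0,0,0,0]

```text
clock: 23.35
position: [0.4817, -0.094, 0.0525]
ee_rot: [0.707, 0.708, 0.002, -0.002]
ft_force: [1.9, 35.4, 1.1]
grip_width: 0.002
```

step_arm:
  motion:
    - [-5,0,0,0,0,0]

```text
clock: 23.48
position: [0.4824, -0.0935, 0.0521]
ee_rot: [0.705, 0.709, 0.004, -0.005]
ft_force: [2.6, 27.0, 2.4]
grip_width: -0.003
```

step_arm:
  motion:
    - [-5,0,0,0,0,0]

```text
clock: 23.6
position: [0.4828, -0.0932, 0.0517]
ee_rot: [0.703, 0.711, 0.006, -0.008]
ft_force: [-0.2, 23.3, 3.2]
grip_width: -0.0
```

Run:
```python
from h import *
import cv2
st()
s=manip.camera("side");cv2.imwrite("pics/n_sz.png",cv2.resize(s[200:350,270:420],None,fx=4,fy=4,interpolation=cv2.INTER_CUBIC))
```

```text
23.6 [ 0.4828 -0.0932  0.0517] F [-0.2 23.3  3.2] g -0.0 q [-0.8   0.4   1.07  2.03 -0.45  0.96  0.51]
x [-0.011  1.     0.02 ] y [ 1.     0.011 -0.003] z [-0.003  0.02  -1.   ]
```

View pics/n_sz.png

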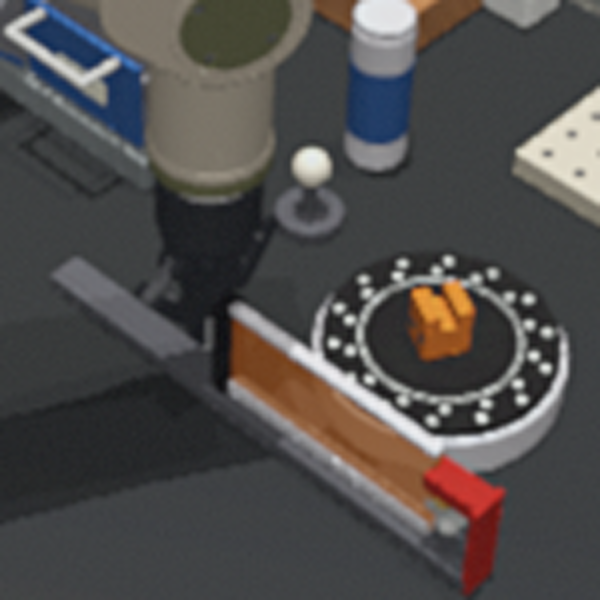

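step_arm:
  motion:
    - [10,0,0,-1,0,0]
    - [15,0,-10,0,0,0]
    - [10,0,-30,0,0,0]
    - [10,0,-40,0,0,0]
    - [10,0,-30,0,0,0]
  jaw: 24

```text
clock: 24.28
position: [0.4785, -0.0436, 0.1632]
ee_rot: [0.705, 0.709, 0.008, -0.002]
ft_force: [0.1, 0.4, 0.3]
grip_width: 0.279
```

Run:
```python
from h import *
import cv2
st()
plan([.460,.317,.175],rot(0,pitch=-29),10)
s=manip.camera("side");cv2.imwrite("pics/o_sz.png",cv2.resize(s[200:350,270:420],None,fx=4,fy=4,interpolation=cv2.INTER_CUBIC))
```

```text
24.27 [ 0.4785 -0.0436  0.1632] F [0.1 0.4 0.3] g 0.279 q [-1.22  0.08  1.3   1.97 -0.1   1.14  0.13]
x [-0.006  1.     0.014] y [1.    0.006 0.009] z [ 0.009  0.014 -1.   ]
[[36, -2, -1, -3.0, -0.0, 0.0], [36, -1, 0, -2.5, -0.0, 0.0], [36, -2, -1, -3.0, -0.5, 0.0], [36, -1, -2, -3.0, 0.0, 0.0], [36, -2, -1, -2.5, 0.0, 0.0], [36, -1, -1, -3.0, -0.0, 0.0], [37, -1, -2, -3.0, -0.0, 0.0], [36, -2, -1, -3.0, -0.0, 0.0], [36, -1, -2, -2.5, -0.5, 0.0], [36, -1, -2, -3.0, 0.0, 0.0]]
end [0.4596 0.3173 0.1752]
```

View pics/o_sz.png

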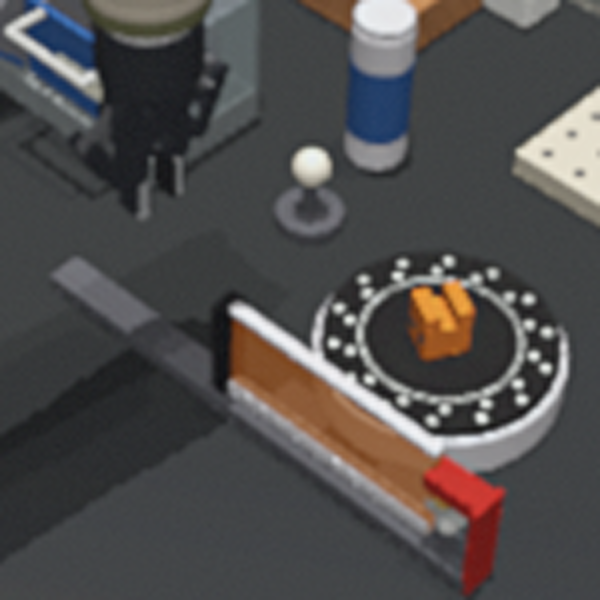

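step_arm:
  motion:
    - [25,-2,-1,-3,0,0]
    - [30,-1,0,-2.5,0,0]
    - [30,-2,-1,-3,0,0]

```text
clock: 24.7
position: [0.475, 0.0365, 0.1684]
ee_rot: [0.705, 0.705, 0.059, 0.052]
ft_force: [0.7, -0.5, -0.7]
grip_width: 0.284
```

Run:
```python
from h import *
st()
plan([.460,.317,.175],rot(0,pitch=-29),9)
```

```text
24.7 [0.475  0.0365 0.1684] F [ 0.7 -0.5 -0.7] g 0.284 q [-1.26 -0.23  0.99  2.09  0.26  1.04 -0.38]
x [-0.001  1.     0.009] y [ 0.988 -0.     0.156] z [ 0.156  0.01  -0.988]
[[31, -2, -1, -2.0, -0.0, -0.0], [31, -1, 0, -2.5, -0.0, -0.0], [32, -2, -1, -2.0, -0.0, -0.0], [31, -1, -1, -2.5, -0.0, -0.0], [31, -1, -1, -2.0, -0.5, -0.0], [31, -2, -1, -2.5, 0.0, -0.0], [31, -1, -2, -2.0, 0.0, -0.0], [31, -1, -1, -2.5, 0.0, -0.0], [32, -2, -1, -2.0, -0.0, -0.0]]
end [0.4597 0.3175 0.1745]
```

step_arm:
  motion:
    - [31,-2,-1,-2,0,0]
    - [31,-1,0,-2.5,0,0]
    - [32,-2,-1,-2,0,0]
    - [31,-1,-1,-2.5,0,0]
    - [31,-1,-1,-2,0,0]
    - [31,-2,-1,-2.5,0,0]
    - [31,-1,-2,-2,0,0]
    - [25,-1,-1,-2,0,0]
    - [15,0,0,-1,0,0]
    - [0,0,0,0,0,0]

```text
clock: 25.95
position: [0.4633, 0.2954, 0.1728]
ee_rot: [0.688, 0.684, 0.174, 0.169]
ft_force: [-0.9, -0.5, 0.5]
grip_width: 0.279
```

Run:
```python
from h import *
import cv2
st()
np.savez("p.npz",**{k:np.array(v) for k,v in manip.camera_info("wrist").items()})
cv2.imwrite("pics/p_wrist.png",manip.camera("wrist"))
plan([.498,.317,.108],rot(0,pitch=-29),4)
```

```text
25.95 [0.4633 0.2954 0.1728] F [-0.9 -0.5  0.5] g 0.279 q [-1.37 -0.06  0.48  2.11  0.55  0.83 -1.22]
x [0.005 1.    0.007] y [ 0.882 -0.008  0.471] z [ 0.471  0.004 -0.882]
[[6, 0, 18, -0.0, -0.0, -0.0], [5, 0, 19, -0.5, -0.0, -0.5], [6, 0, 18, -0.0, -0.0, 0.0], [5, 0, 18, -0.5, -0.0, -0.0]]
end [0.4982 0.3168 0.1086]
```

View pics/p_wrist.png

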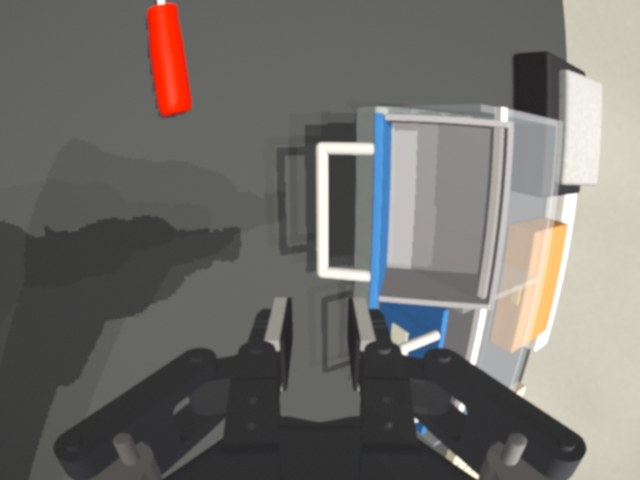

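Run:
```python
from h import *
i=dict(np.load("p.npz"))
print(barw(.75))
for uv in [(322,150),(323,268),(322,210)]: print(ray("wrist",uv,.074,i).round(4))
```

```text
[0.5171281  0.317      0.07399611]
[0.5173 0.3592 0.074 ]
[0.5176 0.2732 0.074 ]
[0.5171 0.317  0.074 ]
```

step_arm:
  motion:
    - [6,0,16,0,0,0]
    - [5,0,16,-0.5,0,-0.5]
    - [6,0,16,0,0,0]
    - [4,0,10,-0.5,0,0]
    - [0,0,0,0,0,0]

```text
clock: 26.62
position: [0.4946, 0.3096, 0.1207]
ee_rot: [0.687, 0.682, 0.177, 0.177]
ft_force: [0.7, -0.3, 0.2]
grip_width: 0.283
```

Run:
```python
from h import *
st()
plan([.5265,.317,.060],rot(0,pitch=-29),5)
```

```text
26.62 [0.4946 0.3096 0.1207] F [ 0.7 -0.3  0.2] g 0.283 q [-1.35  0.1   0.52  2.1   0.53  0.67 -1.22]
x [0.006 1.    0.003] y [ 0.875 -0.007  0.485] z [ 0.485 -0.001 -0.875]
[[1, 0, 14, 0.0, 0.0, -0.0], [2, -1, 13, 0.0, 0.0, -0.0], [1, 0, 14, 0.0, 0.0, -0.0], [2, 0, 14, 0.0, 0.0, -0.5], [1, -1, 14, 0.0, 0.0, 0.0]]
end [0.5264 0.3165 0.0595]
```

Bar position agrees within 1 mm. I'll descend around it and close.

step_arm:
  motion:
    - [1,0,12,0,0,0]
    - [1,-1,12,0,0,0]
    - [1,0,12,0,0,0]
    - [1,0,12,0,0,0]
    - [1,-1,10,0,0,0]
    - [0,0,4,0,0,0]

```text
clock: 27.38
position: [0.5251, 0.3146, 0.0624]
ee_rot: [0.687, 0.682, 0.178, 0.177]
ft_force: [0.0, 0.0, 0.2]
grip_width: 0.277
```

step_arm:
  motion:
    - [0,0,0,0,0,0]
    - [0,0,0,0,0,0]
    - [0,0,0,0,0,0]
  jaw: 0
  force: 25

```text
clock: 27.75
position: [0.5251, 0.3144, 0.0625]
ee_rot: [0.687, 0.682, 0.178, 0.177]
ft_force: [2.1, -0.6, -1.5]
grip_width: 0.081
```

Run:
```python
from h import *
st();th()
arc(.75,.10,13)
```

```text
27.75 [0.5251 0.3144 0.0625] F [ 2.1 -0.6 -1.5] g 0.081 q [-1.29  0.28  0.52  2.08  0.47  0.51 -1.19]
x [0.007 1.    0.003] y [ 0.874 -0.007  0.485] z [ 0.485 -0.001 -0.875]
theta 0.7103968270917362 0.0901361653194132
[[0, 3, -3, 1.5, -0.0, -0.0], [0, 3, -2, 2.0, -0.0, -0.0], [0, 3, -3, 1.5, -0.0, -0.0], [0, 3, -2, 2.0, -0.0, -0.0], [0, 3, -2, 1.5, -0.0, -0.0], [0, 4, -3, 2.0, -0.0, -0.0], [0, 3, -2, 1.5, -0.0, 0.0], [0, 3, -2, 2.0, -0.0, 0.0], [0, 4, -2, 1.5, -0.0, 0.0], [0, 3, -2, 1.5, -0.0, 0.0], [0, 3, -2, 2.0, -0.0, 0.0], [0, 4, -2, 1.5, -0.0, 0.0], [0, 3, -1, 2.0, -0.0, 0.0]]
end [0.5553 0.314  0.1019]
```

step_arm:
  motion:
    - [0,3,-3,1.5,0,0]
    - [0,3,-2,2,0,0]
    - [0,3,-3,1.5,0,0]
    - [0,3,-2,2,0,0]
    - [0,3,-2,1.5,0,0]
    - [0,4,-3,2,0,0]
    - [0,3,-2,1.5,0,0]

```text
clock: 28.62
position: [0.5404, 0.3143, 0.0888]
ee_rot: [0.702, 0.697, 0.106, 0.102]
ft_force: [6.0, 2.0, -8.1]
grip_width: 0.078
```

Run:
```python
from h import *
st();th()
arc(.43,.03,9,k=.65)
```

```text
28.62 [0.5404 0.3143 0.0888] F [ 6.   2.  -8.1] g 0.078 q [-1.04  0.3   0.39  1.88  0.1   0.75 -0.75]
x [0.005 1.    0.006] y [ 0.957 -0.007  0.291] z [ 0.291  0.004 -0.957]
theta 0.33758090428580434 0.09111215951045107
[[0, 3, -2, 1.5, -0.0, 0.0], [0, 3, -2, 2.0, -0.0, 0.0], [0, 3, -2, 1.5, -0.0, 0.0], [0, 3, -2, 1.5, -0.0, 0.0], [0, 2, -1, 2.0, -0.0, 0.0], [0, 3, -2, 1.5, -0.0, 0.0], [0, 3, -2, 1.5, -0.0, 0.0], [0, 3, -2, 1.5, -0.0, 0.0], [0, 4, -1, 2.0, -0.0, 0.0]]
end [0.564  0.3141 0.1092]
```

Run:
```python
from h import *
arc(.36,.04,8,k=.8)
```

```text
[[0, 3, -2, 2.0, -0.0, 0.0], [0, 2, -1, 1.5, -0.0, 0.0], [0, 3, -2, 2.0, -0.0, 0.0], [0, 2, -1, 2.0, -0.0, 0.0], [0, 3, -2, 1.5, -0.0, 0.0], [0, 3, -1, 2.0, -0.0, 0.0], [0, 2, -2, 2.0, -0.0, 0.0], [0, 3, -1, 1.5, -0.0, 0.0]]
end [0.5588 0.3141 0.1043]
```

step_arm:
  motion:
    - [0,3,-2,2,0,0]
    - [0,2,-1,1.5,0,0]
    - [0,3,-2,2,0,0]
    - [0,2,-1,2,0,0]
    - [0,3,-2,1.5,0,0]
    - [0,3,-1,2,0,0]
    - [0,2,-1,2,0,0]
    - [0,3,-1,1.5,0,0]

```text
clock: 29.62
position: [0.5581, 0.3143, 0.104]
ee_rot: [0.708, 0.706, 0.012, 0.008]
ft_force: [-4.4, -1.6, 4.3]
grip_width: 0.082
```

Run:
```python
from h import *
st();th()
```

```text
29.62 [0.5581 0.3143 0.104 ] F [-4.4 -1.6  4.3] g 0.082 q [-0.85  0.45  0.33  1.61 -0.15  1.08 -0.48]
x [0.004 1.    0.006] y [ 1.    -0.004  0.029] z [ 0.029  0.006 -1.   ]
theta 0.034808934357488885 0.09141228305894383
```

step_arm:
  motion:
    - [0,3,0,1,0,0]
    - [0,2,0,0,0,0]

```text
clock: 29.88
position: [0.5631, 0.3143, 0.1063]
ee_rot: [0.708, 0.706, 0.005, 0.001]
ft_force: [-9.3, -1.5, 7.2]
grip_width: 0.076
```

step_arm:
  motion:
    - [0,0,0,0,0,0]
    - [0,0,0,0,0,0]
    - [0,0,0,0,0,0]
  jaw: 24

```text
clock: 30.25
position: [0.5638, 0.3146, 0.1067]
ee_rot: [0.708, 0.706, 0.006, 0.001]
ft_force: [-0.3, -0.3, 0.2]
grip_width: 0.282
```

step_arm:
  motion:
    - [0,0,-8,0,0,0]
    - [0,0,-15,0,0,0]
    - [0,0,-25,0,0,0]
    - [0,-10,-30,0,0,0]
    - [0,-30,-30,0,0,0]
    - [10,-40,-10,0,0,0]
    - [10,-40,0,0,0,0]
    - [0,0,0,0,0,0]
    - [0,0,0,0,0,0]

```text
clock: 31.38
position: [0.4413, 0.3348, 0.2367]
ee_rot: [0.709, 0.705, 0.011, 0.001]
ft_force: [-0.4, 0.2, 0.2]
grip_width: 0.279
```

Run:
```python
from h import *
import cv2
st()
np.savez("q.npz",**{k:np.array(v) for k,v in manip.camera_info("wrist").items()})
w=manip.camera("wrist");s=manip.camera("side");t=manip.camera("top")
cv2.imwrite("pics/q_wrist.png",w);cv2.imwrite("pics/q_top.png",t)
cv2.imwrite("pics/q_sz.png",cv2.resize(s[150:350,230:420],None,fx=3,fy=3,interpolation=cv2.INTER_CUBIC))
cv2.imwrite("pics/q_tz.png",cv2.resize(t[180:275,160:310],None,fx=5,fy=5,interpolation=cv2.INTER_CUBIC))
```

```text
31.38 [0.4413 0.3348 0.2367] F [-0.4  0.2  0.2] g 0.279 q [-1.01  0.15  0.31  1.68 -0.05  1.3  -0.7 ]
x [0.005 1.    0.013] y [ 1.    -0.006  0.017] z [ 0.017  0.013 -1.   ]
```

View pics/q_sz.png

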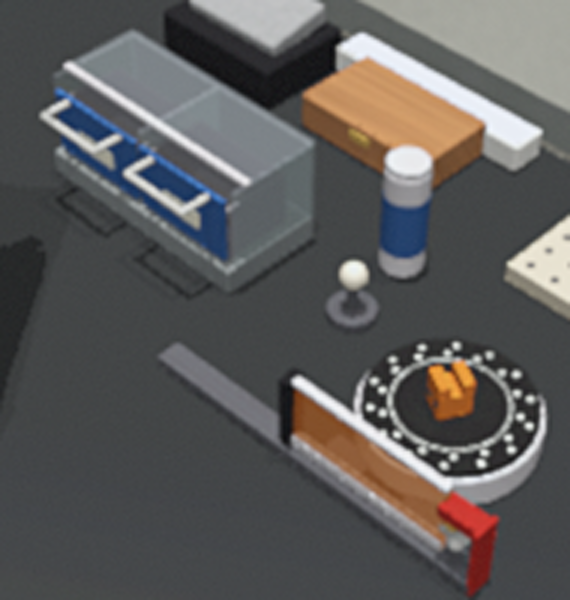

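View pics/q_top.png

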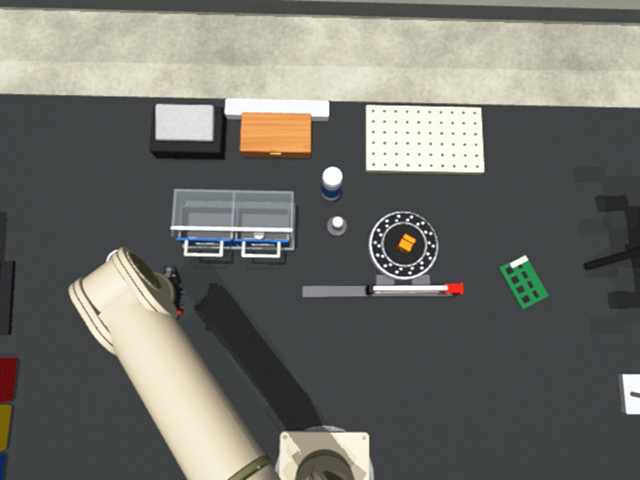

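View pics/q_tz.png

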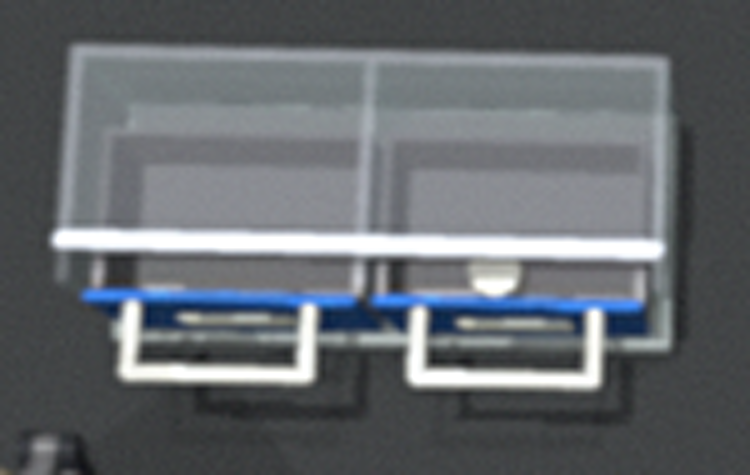

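Run:
```python
from h import *
st(); print(manip.hand_in())
```

```text
31.52 [0.4415 0.3346 0.2358] F [-0.4  0.5 -0.6] g 0.281 q [-1.01  0.15  0.31  1.68 -0.05  1.3  -0.7 ]
x [0.006 1.    0.012] y [ 1.    -0.006  0.016] z [ 0.016  0.012 -1.   ]
the job is handed in; nothing more can be done
None
```

I finished the job and handed it in at 31.5 s of the 72 s allowed. I opened the left bin by its bar, set the block upright in the middle of the turntable's white ring, then pushed the guard shut, and last carried the left bin back shut.

**Bins:** In the last top and side pictures, the left bin matches its starting picture. The right bin was never opened, and the roller is still in it.

**Block:** It stands upright well inside the ring. I released it at about 8 N of contact force.

**Guard:** I felt the latch resist at about 6 N and then give way, and the guard hit its stop about 12 mm further on. That is lower than the stated 8 to 12 N, but I only read the force at the end of each step, so I probably missed the peak. The push against the stop briefly reached 35 N on the fingers. The guard stayed shut after I let go and was still shut in the last picture.

**Other things on the bench:** The spray can, ball and circuit board have not visibly moved in the last pictures. The screwdriver and cup were mostly hidden by the arm there, so I couldn't check them at the end; the arm never went down near them.

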